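# Cap the lenses, pack the transit case and pin its hasp

### The arm

A 7-joint arm with a two-finger parallel gripper is mounted at the origin on the work surface. World frame = base frame: x ahead of the robot, y to its left, z up, the work surface at z = 0. Lengths are in m, angles in rad, forces in N, time in s.
With the tool pointing down it reaches from about 0.35 to 0.9 m from the base axis. Payload 8.1 kg.
Tool frame: the origin (TCP) lies at the very end of the fingers, on their centre line; the grasp point (between the pads) lies 19 mm behind it; z points along the fingers, y is the direction in which the jaws open and shut (so a half turn about z gives the same grasp; the last joint's range is limited). The gripper opens to 92 mm and grips with 3 to 60 N. Pads are 19 mm wide; open, the fingers measure 130 mm over their backs; the gripper's body (75 mm by 190 mm) begins 47 mm behind the grasp point.
Start: joints at [1.035, 0.434, 0.025, 1.573, -0.012, 1.134, -0.075], TCP at [0.262, -0.567, 0.227] pointing down, gripper open.
Joint ranges: [-2.62, 2.62], [-0.44, 2.09], [-1.27, 1.32], [0.08, 2.57], [-1.32, 4.46], [0.12, 2], [-2.74, 2.74]. Speed limits (rad/s): [2.22, 2.22, 3.01, 3.01, 3.14, 3.14, 3.14].

### API

Orientations are given as a unit quaternion [w, x, y, z].
In Python, from station import ctrl gives the robot as it stands.
- The arm moves only by the tool arm_command, never from a script. Its argument "commands" is a list of rows, each an object with "delta_pos": the shift along the tool's x, y, z in mm, a list of three; "rotation": the turn, a rotation vector about the tool's x, y, z in degrees, a list of three. In form: [{"delta_pos": [dx, dy, dz], "rotation": [rx, ry, rz]}, ...]. A call has 1 to 8 rows; each row is the pose to reach, as a shift and turn from the pose commanded when the call began, along the tool's axes at that moment; what a row does not reach only later rows make up. A row lasts 1/8 s, in which the tool goes at most 62.5 mm and 10.7 degrees, less where a joint would pass 70% of its speed; a pose out of reach is approached as far as the arm can. A call with a gripper value outside its range is refused whole. "hand" is the closure, from 0 (fully open) to 1 (shut), set as the call begins (left out, the last holds). The fingers move at their own pace and stop on an object; "squeeze" is the grip in N (left out, the last holds). Time passes only in rows, so rows that repeat a pose let the fingers close. It gives the time, the measured TCP pose, the force and the opening at its end, in the units of the state.
- ctrl.sense(): the state, without advancing time (a new reading comes with each control period).
- ctrl.camera(name): name is "scene" or "top" or "wrist"; returns the picture (400x640x3 uint8, red, green, blue); there is no depth.
- ctrl.camera_params(name): a dict with "vertical_fov" (degrees; the focal length in pixels is half the picture's height over the tangent of half this angle, whatever the lens; pixels are square), "cx", "cy" (the principal point, pixels), "extrinsics" (4x4, takes a point from camera to world coordinates). Camera axes: x right, y up, looking along -z (the intrinsics and any distortion apply to the point x, -y, -z); pixel columns grow to the right and rows downward; lengths in m; the calibration is good to about 2 mm. A picture is of the moment at which its call begins: read the wrist's pose just before it. camera_params takes no time and is no camera call; for the wrist camera it gives the pose at the moment of the call.
- ctrl.close_job(): hands the job in, once; it reports no verdict.
Trained networks look in the newest picture that a camera, given by its name, has taken for a name from the list of things; names that differ only in an ending like _2 or _b are one class to them, and where a whole thing is asked for, a point or a joint stands for the part that bears it (a point fixed in the world has none). Each returns a list of dicts, best first, with "conf" (0 to 1); they miss things now and then, are a little off and sometimes report something else, mostly with a low value. They report only what shows in the picture. A call takes as long as a camera call.
- ctrl.find_in(label, camera): "centre" ([x, y, z] in m, in world coordinates, good to about 4 mm: the middle of the surface that is visible of it).
- ctrl.outline_of(label, camera): "mask" (400x640 bool, what is visible of it).
The state is a dict: "time": time; "joint_positions": joint angles; "dq": joint speeds; "effort": joint torques, N m; "eef_pos": TCP position; "tool_rot": TCP orientation; "force": force on the tool from outside, world axes, zero at the start; "ft_torque": the same for the moment, N m; "opening": opening from 0.0 (shut) to 1.0 (fully open).
Only numpy, scipy, OpenCV 4.12 (cv2) and the standard library are available. Lean on these libraries where they do the work, as an engineer would, in place of code of your own. Each camera call takes 0.05 s, during which the arm holds its last target.

### The job

Pack the lenses on the bench (two or three) for transport: press a slip-on cap fully home and level onto every lens and stand each lens upright in a pocket of its own in the foam of the transit case. Then shut the lid, swing the hasp down over the staple and push the locking pin from the tool block down through the staple's loop until its collar rests on it. Leave the battery and the eyepiece that stand among them where they are; a spare cap just stays on the bench.

Things in the scene. Friction and masses are not known exactly. Their poses are not given: they have to be found in the camera images.
- lens1_center (a point): one of a set of like camera lenses (one may be absent): dark ribbed metal, round, upright on its rear cap, glass up; barrel 60 mm across and 60 mm high, then a front ring 48.8 mm across rising 17 mm more; 77 mm high, about 0.35 kg. This point: on the axis, 38.5 mm above its foot; z up, out of the glass. Lift it by the barrel, below the cap
- lens2_center (a point): one of a set of like camera lenses (one may be absent): dark ribbed metal, round, upright on its rear cap, glass up; barrel 60 mm across and 60 mm high, then a front ring 48.8 mm across rising 17 mm more; 77 mm high, about 0.35 kg. This point: on the axis, 38.5 mm above its foot; z up, out of the glass. Lift it by the barrel, below the cap
- lens3_center (a point): one of a set of like camera lenses (one may be absent): dark ribbed metal, round, upright on its rear cap, glass up; barrel 60 mm across and 60 mm high, then a front ring 48.8 mm across rising 17 mm more; 77 mm high, about 0.35 kg. This point: on the axis, 38.5 mm above its foot; z up, out of the glass. Lift it by the barrel, below the cap
- cap1_center (a point): slip-on aluminium lens cap, a round cup lying open side down: 58 mm across, 20 mm high, inside 52 mm across and 16 mm deep, 35 g. This point: on the axis, 10 mm above its lower edge; z up, out of the closed top. Any cap fits any lens. Fully home, this point is 32.5 mm above the lens's centre point: the closed top rests on the front ring
- cap2_center (a point): slip-on aluminium lens cap, a round cup lying open side down: 58 mm across, 20 mm high, inside 52 mm across and 16 mm deep, 35 g. This point: on the axis, 10 mm above its lower edge; z up, out of the closed top. Any cap fits any lens. Fully home, this point is 32.5 mm above the lens's centre point: the closed top rests on the front ring
- cap3_center (a point): slip-on aluminium lens cap, a round cup lying open side down: 58 mm across, 20 mm high, inside 52 mm across and 16 mm deep, 35 g. This point: on the axis, 10 mm above its lower edge; z up, out of the closed top. Any cap fits any lens. Fully home, this point is 32.5 mm above the lens's centre point: the closed top rests on the front ring
- case: grey transit case, fixed: 304 mm long (x), 150 mm deep (y), rim 95 mm above the bench, 130 mm high with the lid shut, walls 6 mm. Origin: centre of its underside. Lid hinge along its +y side; hasp and staple in the middle of its -y side (front). Inside, 138 mm wide in y, dark foam with three square pockets in a row along x
- pocket1 (a point): square pocket in the foam, at the -x end of the row of three (90 mm apart): 68 x 68 mm, 20 mm deep; this point: centre of its floor, 25 mm above the bench; the foam's top is 45 mm above the bench. A lens stands upright in it, its centre point 38.5 mm above this one
- pocket2 (a point): square pocket in the foam, in the middle of the row of three (90 mm apart): 68 x 68 mm, 20 mm deep; this point: centre of its floor, 25 mm above the bench; the foam's top is 45 mm above the bench. A lens stands upright in it, its centre point 38.5 mm above this one
- pocket3 (a point): square pocket in the foam, at the +x end of the row of three (90 mm apart): 68 x 68 mm, 20 mm deep; this point: centre of its floor, 25 mm above the bench; the foam's top is 45 mm above the bench. A lens stands upright in it, its centre point 38.5 mm above this one
- lid (a joint): the lid's angle, rad: 0 shut, 1.6 to 1.8 (just past upright) at the start, 1.9 at most. The lid is a shell 35 mm thick, 150 mm from hinge to front edge, 304 mm long; its stiff hinge (0.6 N m) holds it wherever it is left, so push it all the way down; near the front edge that takes under 10 N
- lid_hinge (a point): the middle of the lid's hinge line: top of the case's back (+y) edge, 95 mm above the bench; the line runs along the case's x axis
- hasp (a joint): the hasp strap's angle on the lid, rad: 0 flat down the front with its slot over the staple, pi/2 straight out, 1.9 to 2.5 at the start (folded up and out), 2.7 at most. Steel strap 46 mm wide, 4 mm thick, 72 mm from hinge to end, slot 52 mm from the hinge; a stiff hinge (0.06 N m) holds it where it is left
- hasp_hinge (a point): the middle of the strap's hinge line, along the case's x axis; with the lid shut, 6 mm in front of the front face and 122 mm above the bench
- staple_eye (a point): staple: a flat level loop of 6 mm steel bar standing out of the middle of the case's front face, 70 mm above the bench; opening 14 mm wide (case's x), its end bar's inner side 38 mm from the face. This point: centre of the opening, 25 mm from the face; axes as the case's. With the hasp shut, the strap fills the 8 mm nearest the face; the pin goes down through the loop in front of it
- pin_grip (a point): steel locking pin, 96 mm long, upright: ribbed grip 18 mm across and 42 mm high, below it a collar 26 mm across, then a shank 9 mm across and 50 mm long. This point: on the axis, mid-grip, 75 mm above the tip, 25 mm above the collar's underside; z up. Seated, it is 28 mm above staple_eye. It starts in a 13 mm hole of the tool block
- toolblock: wooden tool block, fixed: 160 mm long (x), 50 mm wide, 60 mm high; origin: centre of its underside. The locking pin's hole is 55 mm from the origin along +x; other tools' handles stand near the -x end, up to 132 mm above the bench
- battery: dark block-shaped camera battery 70 x 42 x 30 mm; not part of the job, to be left where it is; origin: centre of its underside
- eyepiece: grey viewfinder eyepiece with a rubber cup, 55 x 46 x 52 mm; not part of the job, to be left where it is; origin: centre of its underside

How it is judged:
By the outcome, as a careful person would: the job done as asked, in the order asked, and still so for the second after the job is handed in, with the robot touching nothing.
Of lens1, lens2, lens3 only 2 to 3 are there at a start; the rules pass over those that are not, and their reading is None.
At some moment in a run one of lens1, lens2, lens3, cap1, cap2, cap3 may be knocked a few centimetres aside while the robot is not near it.
It also fails if it takes over 210 s, if anything falls off the work surface, if the arm or the gripper's body presses on something with over 40 N, if the wrist force passes 120 N, or if a joint passes its speed limit or range.

## Working session

There is one attempt and no reset: what is moved stays moved. The work goes in short steps, Python scripts to look and compute and a tool call to move; the robot and the scene stay as the last step left them, time stands still between calls to the robot, and variables do not carry over. Pictures are saved under pics/ and viewed, and the job is handed in when it is done.

Besides the shell and the picture viewer there is one more tool, called as a command line: name --argument value ..., lists and objects as JSON in quotes. arm_command: Moves the arm, as the interface text tells. Its arguments: {"type":"object","properties":{"commands":{"type":"array"},"hand":{"type":"number"},"squeeze":{"type":"number"}},"required":["commands"]}

```bash
ls; mkdir -p pics
cat > h.py <<'E'
import numpy as np, cv2
from station import ctrl
from scipy.spatial.transform import Rotation as R
def snap(name,f):
    im=ctrl.camera(name); cv2.imwrite('pics/'+f+'.png',im[:,:,::-1]); return im
def st():
    s=ctrl.sense(); q=s['tool_rot']; r=R.from_quat([q[1],q[2],q[3],q[0]])
    return s,np.array(s['eef_pos']),r
def proj(name,P):
    c=ctrl.camera_params(name); E=np.array(c['extrinsics']); f=200/np.tan(np.radians(c['vertical_fov'])/2)
    p=np.linalg.inv(E)@np.append(P,1); return np.array([c['cx']+f*p[0]/-p[2], c['cy']-f*p[1]/-p[2]])
def ray(name,u,v,z):
    c=ctrl.camera_params(name); E=np.array(c['extrinsics']); f=200/np.tan(np.radians(c['vertical_fov'])/2)
    d=E[:3,:3]@np.array([(u-c['cx'])/f,-(v-c['cy'])/f,-1]); o=E[:3,3]
    return o+d*(z-o[2])/d[2]
E
python3 - <<'E'
from h import *
s,p,r=st(); print(s); print(r.as_matrix().round(3))
for n in ['scene','top','wrist']:
    snap(n,n+'0'); print(n,{k:(np.round(v,3).tolist() if not isinstance(v,str) else v) for k,v in ctrl.camera_params(n).items()})
for l in ['lens1_center','cap1_center','case','pin_grip','toolblock','battery','eyepiece','lid','hasp','pocket1','staple_eye']:
  for n in ['scene','top']:
    print(l,n,[(np.round(d['centre'],3).tolist(),round(d['conf'],2)) for d in ctrl.find_in(l,n)])
print(ctrl.sense()['time'])
E
```

```text
pics
{'time': 0.0, 'joint_positions': array([ 1.03538171,  0.43520425,  0.0249758 ,  1.57410488, -0.01158891,
        1.13400861, -0.07509147]), 'dq': array([-0.00090472, -0.00027866,  0.00050659, -0.00048291,  0.00087265,
        0.00073563,  0.00182934]), 'effort': array([ 1.98068547e-04, -6.67855239e+01,  9.85229574e-01, -3.14456785e+01,
       -6.04183367e-02,  4.27922665e-02,  1.64908761e-04]), 'eef_pos': array([ 0.26186659, -0.56692275,  0.22595365]), 'tool_rot': array([-7.51482052e-04,  9.76681235e-01,  2.14693132e-01, -2.44089405e-04]), 'force': array([ 0.03058896,  0.09331475, -0.08877009]), 'ft_torque': array([ 0.00351077,  0.01179604, -0.01020123]), 'opening': 0.9992823398726528}
[[ 0.908  0.419 -0.001]
 [ 0.419 -0.908  0.001]
 [-0.    -0.002 -1.   ]]
scene {'vertical_fov': 50.831, 'cx': 318.876, 'cy': 199.556, 'extrinsics': [[-0.207, -0.652, 0.729, 1.271], [0.978, -0.142, 0.151, 0.116], [0.005, 0.745, 0.667, 0.762], [0.0, 0.0, 0.0, 1.0]]}
top {'vertical_fov': 45.932, 'cx': 323.516, 'cy': 200.329, 'extrinsics': [[0.011, 0.989, -0.148, 0.386], [-0.999, 0.015, 0.029, -0.007]
[... 963 characters left out ...]
.367, 0.024], 0.65)]
battery top [([0.437, -0.366, 0.031], 0.63), ([0.562, -0.018, 0.022], 0.3)]
eyepiece scene [([0.574, -0.131, 0.03], 0.62), ([0.573, -0.012, 0.023], 0.52), ([0.523, 0.332, 0.181], 0.29)]
eyepiece top [([0.556, -0.132, 0.052], 0.56)]
lid scene [([0.519, 0.329, 0.185], 0.83), ([0.443, -0.136, 0.02], 0.57)]
lid top [([0.495, 0.324, 0.213], 0.7)]
hasp scene [([0.495, 0.356, 0.272], 0.56)]
hasp top [([0.492, 0.36, 0.276], 0.81), ([0.564, -0.357, 0.069], 0.42)]
pocket1 scene [([0.536, 0.282, 0.094], 0.78)]
pocket1 top [([0.509, 0.282, 0.095], 0.86)]
staple_eye scene [([0.539, 0.285, 0.092], 0.9)]
staple_eye top [([0.512, 0.28, 0.097], 0.72), ([0.558, -0.133, 0.052], 0.22)]
1.25
```

View pics/scene0.png

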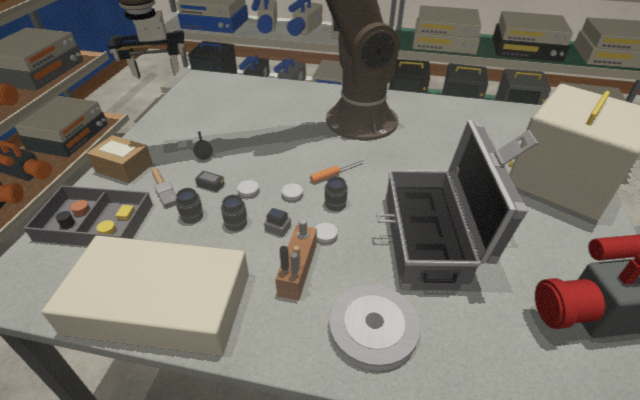

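View pics/top0.png

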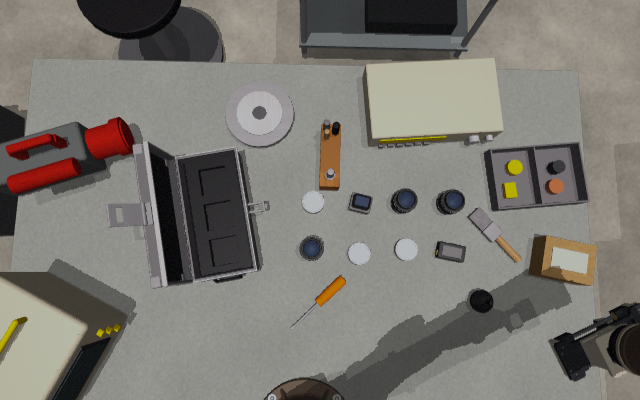

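View pics/wrist0.png

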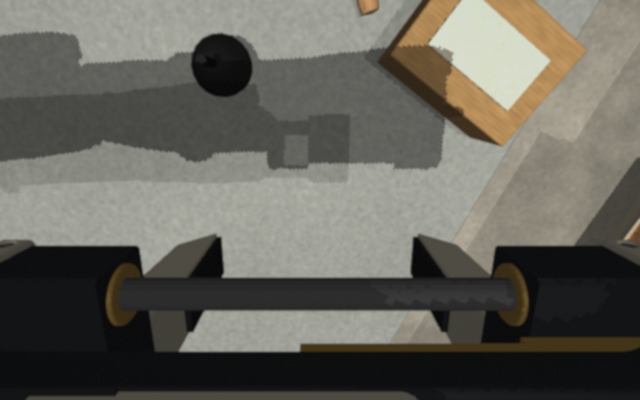

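```bash
cat >> h.py <<'E'
def go(x,y,z,a,pr=True):
    "target TCP pos (m), yaw a deg of tool x, tool down -> delta mm, rotvec deg in the tool frame"
    s,p,r=st(); c,sn=np.cos(np.radians(a)),np.sin(np.radians(a))
    T=R.from_matrix(np.array([[c,sn,0],[sn,-c,0],[0,0,-1]]))
    d=r.inv().apply(np.array([x,y,z])-p)*1000; rv=np.degrees((r.inv()*T).as_rotvec())
    print('t %.2f'%s['time'],'delta',d.round(1).tolist(),'rot',rv.round(1).tolist(),'rows',round(max(np.linalg.norm(d)/62.5,np.linalg.norm(rv)/10.7),1))
E
python3 - <<'E'
from h import *
for n,u,v,z in [('lensA',312,247,.077),('lensB',404,200,.077),('lensC',452,201,.077),('cap1',313,202,.02),('cap2',359,253,.02),('cap3',406,249,.02),('pin',331,174,.12),('case TL',178,158,.095),('case TR',241,149,.095),('BR',257,272,.095),('BL',191,282,.095)]:
    print(n,ray('top',u,v,z).round(3))
im=cv2.imread('pics/top0.png'); cv2.imwrite('pics/topcase.png',cv2.resize(im[120:300,95:285],None,fx=4,fy=4,interpolation=cv2.INTER_CUBIC)[:600*2][: , :])
c=cv2.resize(im[130:300,95:285],None,fx=3.5,fy=3.5,interpolation=cv2.INTER_CUBIC);cv2.imwrite('pics/topcase.png',c)
go(0.50,-0.22,0.25,75)
E
```

```text
lensA [ 0.444 -0.013  0.077]
lensB [ 0.563 -0.24   0.077]
lensC [ 0.562 -0.36   0.077]
cap1 [ 0.562 -0.015  0.02 ]
cap2 [ 0.433 -0.134  0.02 ]
cap3 [ 0.444 -0.255  0.02 ]
pin [ 0.616 -0.056  0.12 ]
case TL [0.655 0.316 0.095]
case TR [0.68  0.165 0.095]
BR [0.382 0.116 0.095]
BL [0.357 0.269 0.095]
t 1.25 delta [361.6, -215.6, -23.3] rot [0.0, -0.0, -50.2] rows 6.7
```

View pics/topcase.png

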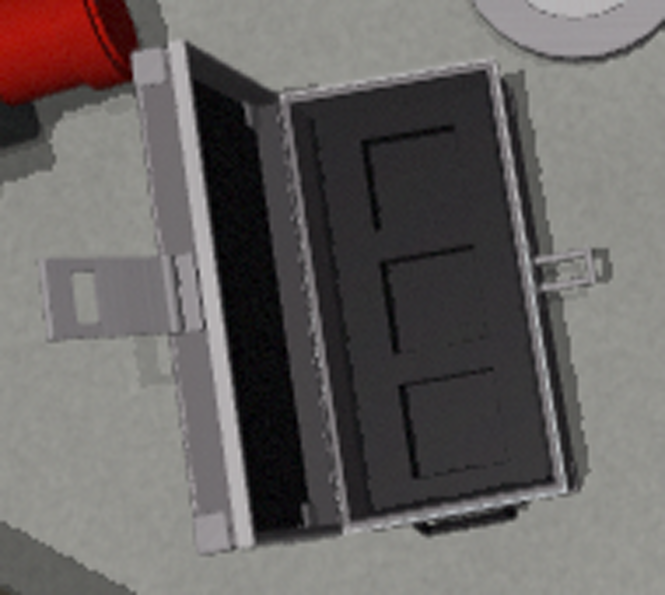

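arm_command --commands '[{"delta_pos": [362,-216,-23],"rotation": [0,0,-50.2]},{"delta_pos": [362,-216,-23],"rotation": [0,0,-50.2]},{"delta_pos": [362,-216,-23],"rotation": [0,0,-50.2]},{"delta_pos": [362,-216,-23],"rotation": [0,0,-50.2]},{"delta_pos": [362,-216,-23],"rotation": [0,0,-50.2]},{"delta_pos": [362,-216,-23],"rotation": [0,0,-50.2]},{"delta_pos": [362,-216,-23],"rotation": [0,0,-50.2]},{"delta_pos": [362,-216,-23],"rotation": [0,0,-50.2]}]'

```text
time: 2.25
eef_pos: [0.5026, -0.2151, 0.2502]
tool_rot: [-0.0, 0.791, 0.612, 0.001]
force: [-0.6, -1.3, -0.1]
opening: 0.998
```

Run:
```python
from h import *
s,p,r=st(); print(s['time'],p.round(4),s['joint_positions'].round(2),s['dq'].round(2)); print(r.as_matrix().round(3))
snap('wrist','w1')
for n,P in dict(lensA=(.444,-.013,.077),lensB=(.563,-.24,.077),lensC=(.562,-.36,.077),cap1=(.562,-.015,.02),cap2=(.433,-.134,.02),cap3=(.444,-.255,.02)).items(): print(n,proj('wrist',P).round(0))
```

```text
2.25 [ 0.5026 -0.2151  0.2502] [ 0.56  0.31 -0.32  1.71  0.11  1.13 -0.05] [ 0.05 -0.    0.07  0.02  0.02  0.    0.04]
[[ 0.252  0.968  0.002]
 [ 0.968 -0.252  0.002]
 [ 0.002  0.001 -1.   ]]
lensA [184. -43.]
lensB [384. 183.]
lensC [407. 290.]
cap1 [324. -55.]
cap2 [234. 107.]
cap3 [277. 209.]
```

View pics/w1.png

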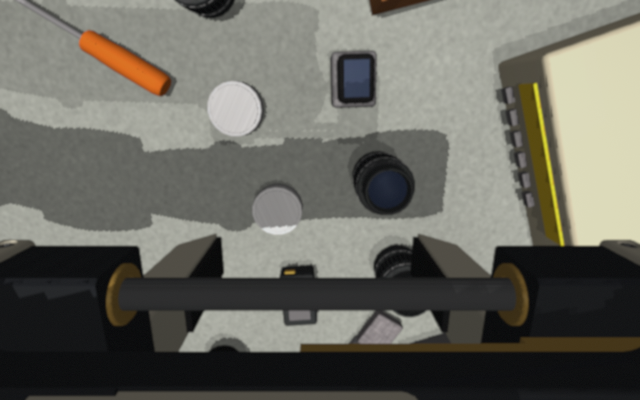

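```bash
cat >> h.py <<'E'
LENS=[(0,.030),(.060,.030),(.060,.0244),(.077,.0244)]; CAP=[(0,.029),(.02,.029)]
CLENS=[(0,.030),(.060,.030),(.061,.029),(.081,.029)]
def projN(c,P):
    E=np.array(c['extrinsics']); f=200/np.tan(np.radians(c['vertical_fov'])/2)
    p=(P-E[:3,3])@E[:3,:3]; return np.stack([c['cx']+f*p[:,0]/-p[:,2], c['cy']-f*p[:,1]/-p[:,2]],1)
def fit(im,c,model,xy,z0=0,rng=.008,vmax=400,draw=None,extra=()):
    g=cv2.GaussianBlur(im,(0,0),1.0).astype(np.float32)
    th=np.linspace(0,2*np.pi,73)[:-1]; best=(-1,)
    def score(x,y):
        P=np.concatenate([np.stack([x+Rr*np.cos(th),y+Rr*np.sin(th),np.full(72,z0+z)],1) for z,Rr in model])
        uv=projN(c,P); h=cv2.convexHull(uv.astype(np.float32))[:,0]
        # resample the hull
        hh=np.vstack([h,h[:1]]); L=np.r_[0,np.cumsum(np.linalg.norm(np.diff(hh,axis=0),axis=1))]
        t=np.linspace(0,L[-1],121)[:-1]; q=np.stack([np.interp(t,L,hh[:,k]) for k in(0,1)],1)
        tg=np.roll(q,-1,0)-np.roll(q,1,0); n=np.stack([-tg[:,1],tg[:,0]],1); n/=np.linalg.norm(n,axis=1)[:,None]+1e-9
        a=(q+1.2*n).astype(np.float32)[None]; b=(q-1.2*n).astype(np.float32)[None]
        A=cv2.remap(g,a,None,cv2.INTER_LINEAR)[0]; B=cv2.remap(g,b,None,cv2.INTER_LINEAR)[0]
        d=np.minimum(np.abs(A-B).sum(1),90); ok=(q[:,1]<vmax)&(q[:,1]>2)&(q[:,0]>2)&(q[:,0]<637)
        return (d*ok).sum()/max(ok.sum(),1), h
    x0,y0=xy
    for st_,w in [(.002,rng),(.0005,.002),(.0002,.0006)]:
        k=np.arange(-w,w+1e-9,st_); bb=max(((score(x0+i,y0+j)[0],x0+i,y0+j) for i in k for j in k)); x0,y0=bb[1],bb[2]
    if draw is not None:
        cv2.polylines(draw,[np.round(score(x0,y0)[1]*8).astype(np.int32)],True,(0,255,0),1,cv2.LINE_AA,3)
    return x0,y0,bb[0]
def show(dr,f,box=None,s=1):
    d=dr if box is None else dr[box[1]:box[3],box[0]:box[2]]
    cv2.imwrite('pics/'+f+'.png',cv2.resize(d,None,fx=s,fy=s,interpolation=cv2.INTER_CUBIC)[:,:,::-1])
E
python3 - <<'E'
from h import *
im=cv2.imread('pics/w1.png')[:,:,::-1].copy(); c=ctrl.camera_params('wrist'); dr=im.copy()
for n,m,xy in [('cap3',CAP,(.444,-.255)),('lensB',LENS,(.563,-.24)),('cap2',CAP,(.433,-.134))]: print(n,np.round(fit(im,c,m,xy,vmax=236,draw=dr),4))
show(dr,'w1f',(180,60,460,260),2.8)
im=cv2.imread('pics/top0.png')[:,:,::-1].copy(); c=ctrl.camera_params('top')
for n,m,xy in [('cap3',CAP,(.444,-.255)),('lensB',LENS,(.563,-.24)),('cap2',CAP,(.433,-.134)),('lensC',LENS,(.562,-.36)),('lensA',LENS,(.444,-.013)),('cap1',CAP,(.562,-.015))]: print(n,np.round(fit(im,c,m,xy),4))
E
```

```text
cap3 [ 0.441  -0.2605 61.6623]
lensB [ 0.5652 -0.25   79.2943]
cap2 [ 0.4332 -0.136  80.9296]
cap3 [ 0.4452 -0.2573 77.2985]
lensB [ 0.5702 -0.2454 90.    ]
cap2 [ 0.433  -0.1347 78.1145]
lensC [ 0.57  -0.368 90.   ]
lensA [ 4.47e-01 -1.25e-02  9.00e+01]
cap1 [ 5.66300e-01 -1.38000e-02  7.58994e+01]
```

View pics/w1f.png

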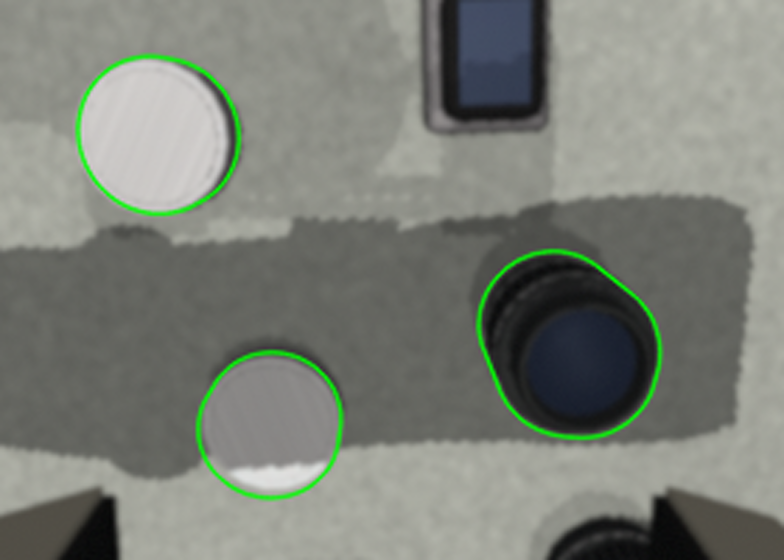

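Run:
```python
from h import *
ctrl.camera('wrist'); c=ctrl.camera_params('wrist'); s,p,r=st(); im=snap('wrist','w2'); dr=im.copy(); print(s['time'],p.round(4),s['dq'].round(3))
for n,m,xy in [('cap3',CAP,(.443,-.257)),('lensB ring',[(.077,.0244)],(.566,-.245)),('glass',[(.077,.0185)],(.566,-.245)),('cap2',CAP,(.433,-.134))]: print(n,np.round(fit(im,c,m,xy,vmax=236,draw=dr,rng=.006),4))
show(dr,'w2f',(180,60,460,260),2.8)
go(.4435,-.258,.06,75)
```

```text
2.35 [ 0.5001 -0.2196  0.2497] [ 0.027 -0.001  0.025  0.007  0.004  0.     0.004]
cap3 [ 0.4432 -0.2572 57.3038]
lensB ring [ 0.569  -0.2438 49.0302]
glass [ 0.5702 -0.2515 38.3996]
cap2 [ 0.4348 -0.1332 80.9891]
t 2.40 delta [-50.5, -44.4, 189.7] rot [-0.0, 0.0, -0.1] rows 3.2
```

View pics/w2f.png

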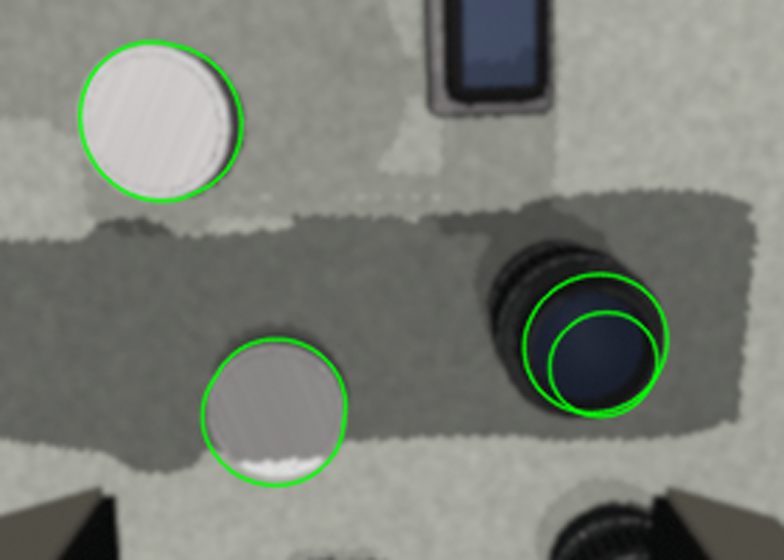

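arm_command --commands '[{"delta_pos": [-25,-22,50],"rotation": [0,0,10.5]},{"delta_pos": [-49,-44,85],"rotation": [0,0,21]},{"delta_pos": [-49,-44,130],"rotation": [0,0,31.5]},{"delta_pos": [-49,-44,170],"rotation": [0,0,42]},{"delta_pos": [-49,-44,220],"rotation": [0,0,45]},{"delta_pos": [-49,-44,245.5],"rotation": [0,0,45]},{"delta_pos": [-49,-44,246],"rotation": [0,0,45]},{"delta_pos": [-49,-44,246],"rotation": [0,0,45]}]'

```text
time: 3.4
eef_pos: [0.4444, -0.2567, 0.0038]
tool_rot: [0.0, 0.966, 0.258, -0.0]
force: [0.3, 0.4, 0.1]
opening: 1.003
```

arm_command --commands '[{"delta_pos": [0,0,0],"rotation": [0,0,0]},{"delta_pos": [0,0,0],"rotation": [0,0,0]},{"delta_pos": [0,0,0],"rotation": [0,0,0]},{"delta_pos": [0,0,0],"rotation": [0,0,0]}]' --hand 0.7 --squeeze 5

```text
time: 3.9
eef_pos: [0.4451, -0.2555, 0.0039]
tool_rot: [0.0, 0.966, 0.259, 0.0]
force: [-0.4, -0.9, 1.9]
opening: 0.642
```

Run:
```python
from h import *
s,p,r=st(); print(s['time'],p.round(4),s['opening'],s['force'].round(1)); print(r.as_matrix().round(3))
snap('wrist','w3')
```

```text
3.9 [ 0.4451 -0.2555  0.0039] 0.6418565883589014 [-0.4 -0.9  1.9]
[[ 0.866  0.5    0.   ]
 [ 0.5   -0.866 -0.   ]
 [ 0.     0.    -1.   ]]
```

View pics/w3.png

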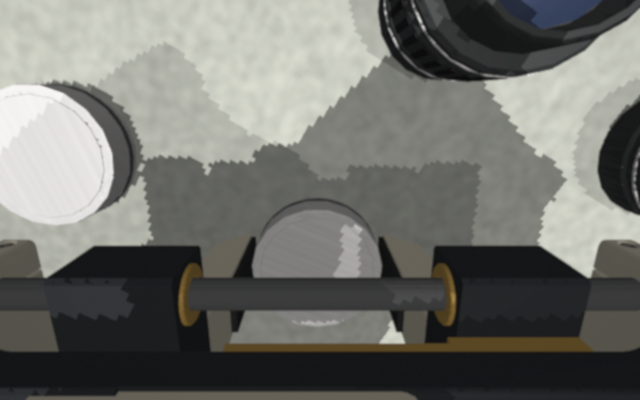

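arm_command --commands '[{"delta_pos": [0,0,0],"rotation": [0,0,2]},{"delta_pos": [0,0,0],"rotation": [0,0,12]},{"delta_pos": [0,0,0],"rotation": [0,0,22]},{"delta_pos": [0,0,0],"rotation": [0,0,32]},{"delta_pos": [0,0,0],"rotation": [0,0,42]},{"delta_pos": [0,0,0],"rotation": [0,0,52]},{"delta_pos": [0,0,0],"rotation": [0,0,60]},{"delta_pos": [0,0,0],"rotation": [0,0,60]}]' --hand 0.15

```text
time: 4.95
eef_pos: [0.4451, -0.2553, 0.0037]
tool_rot: [0.0, 0.966, -0.259, -0.0]
force: [-0.9, -0.7, -0.3]
opening: 0.853
```

arm_command --commands '[{"delta_pos": [0,0,0],"rotation": [0,0,0]},{"delta_pos": [0,0,0],"rotation": [0,0,0]},{"delta_pos": [0,0,0],"rotation": [0,0,0]},{"delta_pos": [0,0,0],"rotation": [0,0,0]},{"delta_pos": [0,0,-60],"rotation": [0,0,0]},{"delta_pos": [0,0,-120],"rotation": [0,0,0]},{"delta_pos": [0,0,-180],"rotation": [0,0,0]}]' --hand 0.7 --squeeze 20

```text
time: 5.82
eef_pos: [0.4446, -0.2554, 0.1856]
tool_rot: [0.0, 0.966, -0.259, -0.0]
force: [1.9, 0.3, -0.3]
opening: 0.615
```

Run:
```python
from h import *
s,p,r=st(); print(s['time'],p.round(4),s['opening'],s['force'].round(1),s['joint_positions'].round(2)); print(r.as_matrix().round(3))
c=ctrl.camera_params('wrist'); im=snap('wrist','w4')
tc=p.copy(); 
for z,n in [(.016,'captop'),(0,'tcp')]: print(n,proj('wrist',p+np.array([0,0,z])).round(1))
t=ctrl.camera('top'); cv2.imwrite('pics/t4.png',t[:,:,::-1]); ct=ctrl.camera_params('top'); 
print('top lensB',np.round(fit(t,ct,LENS,(.566,-.243)),4), ray('top',404,200,.077))
```

```text
5.825 [ 0.4446 -0.2554  0.1856] 0.6148934084540739 [ 1.9  0.3 -0.3] [ 0.2   0.3   0.28  1.92 -0.1   0.94 -1.57]
[[ 0.866 -0.5   -0.   ]
 [-0.5   -0.866 -0.   ]
 [-0.     0.    -1.   ]]
captop [318.4 271. ]
tcp [318.3 256.3]
top lensB [ 0.5705 -0.2458 74.8152] [ 0.5625208  -0.23967302  0.077     ]
```

View pics/w4.png

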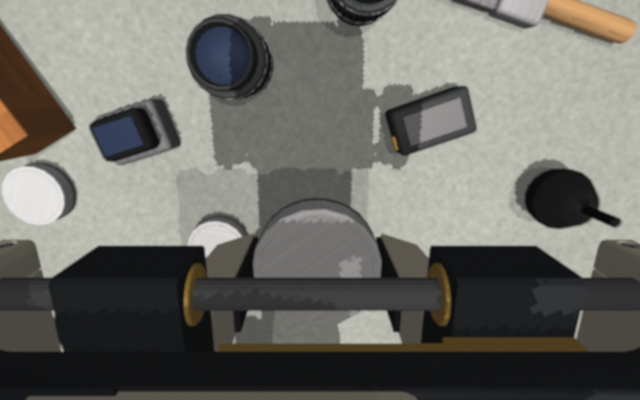

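arm_command --commands '[{"delta_pos": [30,-40,10],"rotation": [0,0,0]},{"delta_pos": [55,-72,10],"rotation": [0,0,0]},{"delta_pos": [55,-72,10],"rotation": [0,0,0]},{"delta_pos": [55,-72,10],"rotation": [0,0,0]},{"delta_pos": [55,-72,10],"rotation": [0,0,0]}]'

```text
time: 6.55
eef_pos: [0.5275, -0.2214, 0.1737]
tool_rot: [0.0, 0.966, -0.26, -0.0]
force: [0.1, 0.2, -0.6]
opening: 0.613
```

Run:
```python
from h import *
s,p,r=st(); c=ctrl.camera_params('wrist'); im=snap('wrist','w5'); print(s['time'],p.round(4),s['dq'].round(3))
dr=im.copy()
print('lens',np.round(fit(im,c,LENS,(.567,-.244),vmax=238,draw=dr),4))
print('ring',np.round(fit(im,c,[(.077,.0244)],(.567,-.244),vmax=238,draw=dr),4))
print('cap',np.round(np.array(fit(im,c,[(.02,.029)],p[:2],z0=p[2]-.0037,vmax=236,draw=dr,rng=.004))[:2]-p[:2],4))
show(dr,'w5f',(190,50,450,250),3)
```

```text
6.55 [ 0.5275 -0.2214  0.1737] [ 0.001 -0.002 -0.003 -0.003 -0.002 -0.    -0.   ]
lens [ 0.5678 -0.2467 88.9567]
ring [ 0.5684 -0.243  45.6263]
cap [0.0005 0.0011]
```

View pics/w5f.png

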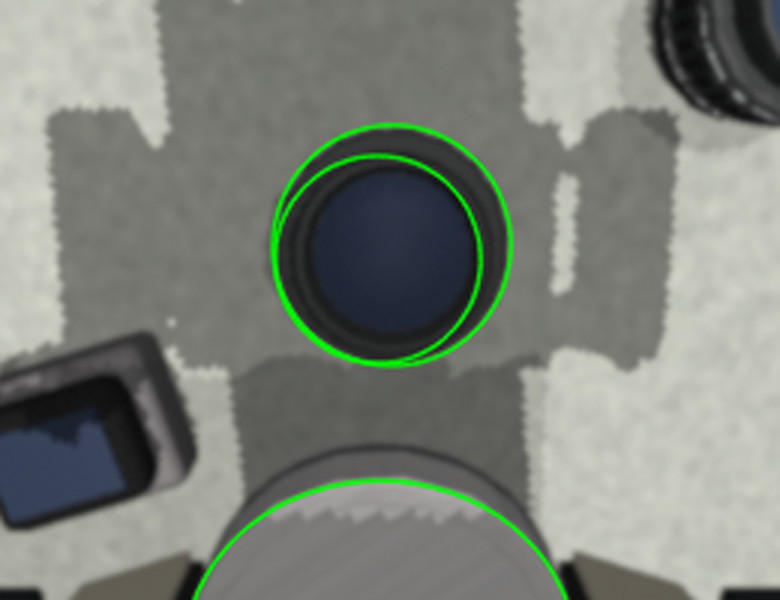

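Run:
```python
from h import *
c=ctrl.camera_params('wrist'); im=cv2.imread('pics/w5.png')[:,:,::-1].copy(); dr=im.copy()
hsv=im.astype(int); m=((hsv[:,:,2]-hsv[:,:,0])>12).astype(np.uint8); m[:80]=0;m[190:]=0;m[:,:270]=0;m[:,380:]=0
n,l,stt,cc=cv2.connectedComponentsWithStats(m); k=1+stt[1:,4].argmax(); print(stt[k],cc[k])
cn=max(cv2.findContours((l==k).astype(np.uint8),0,1)[0],key=len); e=cv2.fitEllipse(cv2.convexHull(cn)); print(e)
for z in (.072,.077): print(z,ray('wrist',*e[0],z).round(4))
for z0,Rr in [(.077,.0244),(.06,.03)]:
  print(np.round(fit(im,c,[(z0,Rr)],(.5678,-.2455),vmax=238,rng=.002),4))
print(ray('wrist',333.8,50+250/3,.06)) 
s,p,r=st(); d=r.inv().apply(np.array([.5678,-.2467,0])-p); print(d)
```

```text
[ 295  107   52   53 2166] [320.20129271 133.36241921]
((320.1803894042969, 133.3874969482422), (51.9514274597168, 52.733726501464844), 4.133336544036865)
0.072 [ 0.5686 -0.2469  0.072 ]
0.077 [ 0.5691 -0.2471  0.077 ]
[ 0.5685 -0.243  45.7257]
[ 0.568  -0.2467 89.0407]
[ 0.5622997  -0.25532469  0.06      ]
[0.04750728 0.00178167 0.17376204]
```

arm_command --commands '[{"delta_pos": [48,2.4,40],"rotation": [0,0,0]},{"delta_pos": [48,2.4,84],"rotation": [0,0,0]},{"delta_pos": [48,2.4,84],"rotation": [0,0,0]},{"delta_pos": [48,2.4,84],"rotation": [0,0,0]},{"delta_pos": [48,2.4,88],"rotation": [0,0,0]},{"delta_pos": [48,2.4,93],"rotation": [0,0,0]},{"delta_pos": [48,2.4,97],"rotation": [0,0,0]},{"delta_pos": [48,2.4,97],"rotation": [0,0,0]}]'

```text
time: 7.6
eef_pos: [0.5686, -0.2466, 0.0765]
tool_rot: [0.0, 0.966, -0.259, -0.0]
force: [-0.5, -0.0, -1.4]
opening: 0.612
```

Run:
```python
from h import *
s,p,r=st(); print(s['time'],p.round(4),s['opening'],s['force'].round(1),s['ft_torque'].round(2))
```

```text
7.6 [ 0.5686 -0.2466  0.0765] 0.6119070550099776 [-0.5 -0.  -1.4] [0.08 0.16 0.02]
```

arm_command --commands '[{"delta_pos": [0,0,3],"rotation": [0,0,0]},{"delta_pos": [0,0,6],"rotation": [0,0,0]},{"delta_pos": [0,0,9],"rotation": [0,0,0]},{"delta_pos": [0,0,11],"rotation": [0,0,0]},{"delta_pos": [0,0,11],"rotation": [0,0,0]}]'

```text
time: 8.22
eef_pos: [0.5689, -0.2467, 0.0655]
tool_rot: [0.0, 0.966, -0.259, -0.0]
force: [-0.8, -0.4, -0.3]
opening: 0.615
```

Run:
```python
from h import *
s,p,r=st(); print(s['time'],p.round(4),s['opening'],s['force'].round(1),s['ft_torque'].round(2)); snap('wrist','w6'); snap('scene','s6')
im=cv2.imread('pics/s6.png')[140:300,140:400]; cv2.imwrite('pics/s6c.png',cv2.resize(im,None,fx=3,fy=3))
```

```text
8.225 [ 0.5689 -0.2467  0.0655] 0.6151397902800813 [-0.8 -0.4 -0.3] [-0.1   0.37 -0.02]
```

View pics/w6.png

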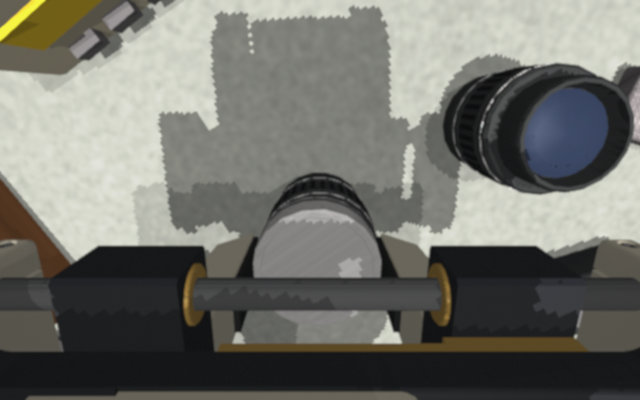

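View pics/s6c.png

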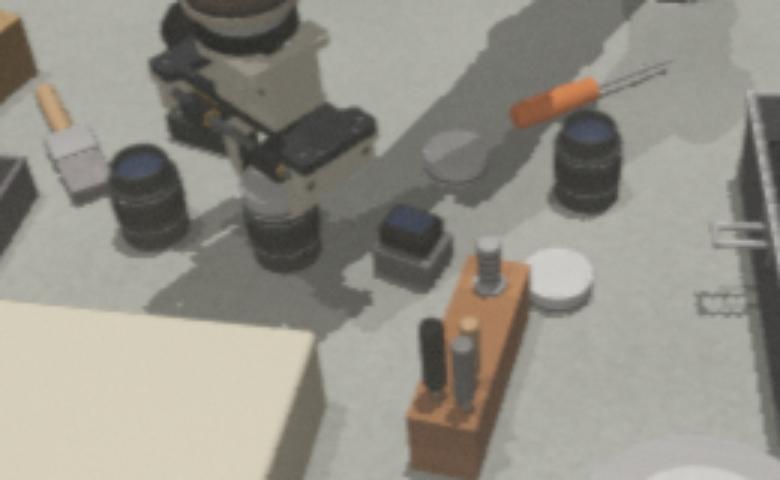

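arm_command --commands '[{"delta_pos": [0,0,1],"rotation": [0,0,0]},{"delta_pos": [0,0,2],"rotation": [0,0,0]},{"delta_pos": [0,0,2],"rotation": [0,0,0]}]'

```text
time: 8.7
eef_pos: [0.5688, -0.2469, 0.0648]
tool_rot: [0.0, 0.966, -0.259, 0.0]
force: [-6.7, -0.2, 11.6]
opening: 0.617
```

arm_command --commands '[{"delta_pos": [0,0,0],"rotation": [0,0,0]},{"delta_pos": [0,0,0],"rotation": [0,0,0]},{"delta_pos": [0,0,-28],"rotation": [0,0,0]},{"delta_pos": [0,0,-28],"rotation": [0,0,0]}]' --hand 0.2

```text
time: 9.2
eef_pos: [0.5706, -0.2471, 0.0935]
tool_rot: [0.0, 0.966, -0.259, 0.002]
force: [-0.2, -0.9, 1.3]
opening: 0.801
```

arm_command --commands '[{"delta_pos": [0,0,0],"rotation": [0,0,0]},{"delta_pos": [0,0,0],"rotation": [0,0,0]},{"delta_pos": [0,0,0],"rotation": [0,0,0]},{"delta_pos": [0,0,0],"rotation": [0,0,0]},{"delta_pos": [0,0,5],"rotation": [0,0,0]},{"delta_pos": [0,0,8],"rotation": [0,0,0]},{"delta_pos": [0,0,11],"rotation": [0,0,0]},{"delta_pos": [0,0,11],"rotation": [0,0,0]}]' --hand 1

```text
time: 10.2
eef_pos: [0.5696, -0.247, 0.0814]
tool_rot: [0.0, 0.966, -0.259, 0.001]
force: [0.1, -0.4, 5.4]
opening: 0.016
```

arm_command --commands '[{"delta_pos": [0,0,2],"rotation": [0,0,0]},{"delta_pos": [0,0,2],"rotation": [0,0,0]}]'

```text
time: 10.45
eef_pos: [0.5699, -0.2471, 0.0812]
tool_rot: [-0.0, 0.966, -0.259, 0.001]
force: [-5.8, 1.5, 24.1]
opening: 0.009
```

Run:
```python
from h import *
a=np.radians(9.4)
C=np.array([.5185,.2165]); ex=np.array([np.cos(a),np.sin(a)]); ey=np.array([-np.sin(a),np.cos(a)])
for u,v in [(146.4,142.9),(166,285)]:
  for z in (.235,.24,.245):
    P=ray('top',u,v,z)[:2]-C; print(u,z,(P@ex).round(4),(P@ey).round(4))
for th in (1.6,1.7,1.8): print(th, 75-150*np.cos(th), 95+150*np.sin(th))
```

```text
146.4 0.235 0.1541 0.1052
146.4 0.24 0.1524 0.1036
146.4 0.245 0.1508 0.1021
166 0.235 -0.1508 0.0953
166 0.24 -0.1508 0.0938
166 0.245 -0.1509 0.0923
1.6 79.37992834519332 244.93604045622575
1.7 94.32667414432869 243.7497215678703
1.8 109.08031420396307 241.07714463172928
```

Run:
```python
from h import *
go(.5685,-.247,.115,99.4)
```

```text
t 10.45 delta [-1.2, 0.6, -33.8] rot [0.1, -0.1, -129.4] rows 12.1
```

arm_command --commands '[{"delta_pos": [0,0,-34],"rotation": [0,0,-10.5]},{"delta_pos": [0,0,-34],"rotation": [0,0,-21]},{"delta_pos": [0,0,-34],"rotation": [0,0,-31.5]},{"delta_pos": [0,0,-34],"rotation": [0,0,-42]},{"delta_pos": [0,0,-34],"rotation": [0,0,-52.5]},{"delta_pos": [0,0,-34],"rotation": [0,0,-63]},{"delta_pos": [0,0,-34],"rotation": [0,0,-73.5]},{"delta_pos": [0,0,-34],"rotation": [0,0,-84]}]' --hand 0

```text
time: 11.45
eef_pos: [0.5689, -0.2467, 0.1126]
tool_rot: [-0.0, 0.89, 0.457, -0.0]
force: [-0.4, -0.1, 0.0]
opening: 0.827
```

Run:
```python
from h import *
go(.5685,-.247,.023,99.4)
s,p,r=st(); print(p,s['opening'])
```

```text
t 11.45 delta [-0.4, -0.2, 89.6] rot [-0.0, 0.0, -45.1] rows 4.2
[ 0.56891271 -0.24673443  0.1125574 ] 0.8267056960488293
```

arm_command --commands '[{"delta_pos": [0,0,15],"rotation": [0,0,-10.5]},{"delta_pos": [0,0,40],"rotation": [0,0,-21]},{"delta_pos": [0,0,65],"rotation": [0,0,-31.5]},{"delta_pos": [0,0,89],"rotation": [0,0,-42]},{"delta_pos": [0,0,89],"rotation": [0,0,-45]},{"delta_pos": [0,0,89],"rotation": [0,0,-45]}]'

```text
time: 12.2
eef_pos: [0.5688, -0.2468, 0.0233]
tool_rot: [-0.0, 0.65, 0.76, 0.0]
force: [0.1, -0.7, 0.5]
opening: 1.0
```

arm_command --commands '[{"delta_pos": [0,0,0],"rotation": [0,0,0]},{"delta_pos": [0,0,0],"rotation": [0,0,0]},{"delta_pos": [0,0,0],"rotation": [0,0,0]},{"delta_pos": [0,0,0],"rotation": [0,0,0]},{"delta_pos": [0,0,-50],"rotation": [0,0,0]},{"delta_pos": [0,0,-110],"rotation": [0,0,0]},{"delta_pos": [0,0,-150],"rotation": [0,0,0]}]' --hand 0.7 --squeeze 30

```text
time: 13.08
eef_pos: [0.5694, -0.2466, 0.176]
tool_rot: [0.001, 0.649, 0.76, 0.0]
force: [1.7, -1.3, -4.7]
opening: 0.649
```

Run:
```python
from h import *
s,p,r=st(); print(s['time'],p.round(4),s['opening'],s['force'].round(1),s['joint_positions'].round(2)); snap('wrist','w7')
a=np.radians(10); print(np.array([.5185,.2165])+ .09*np.array([np.cos(a),np.sin(a)]))
go(.608,.232,.18,99.4)
```

```text
13.075 [ 0.5694 -0.2466  0.176 ] 0.6490266468458771 [ 1.7 -1.3 -4.7] [ 0.58  0.5  -0.38  1.62  0.21  1.05  0.3 ]
[0.6071327  0.23212834]
t 13.12 delta [467.6, 110.8, 0.1] rot [0.4, 0.2, -0.4] rows 7.7
```

View pics/w7.png

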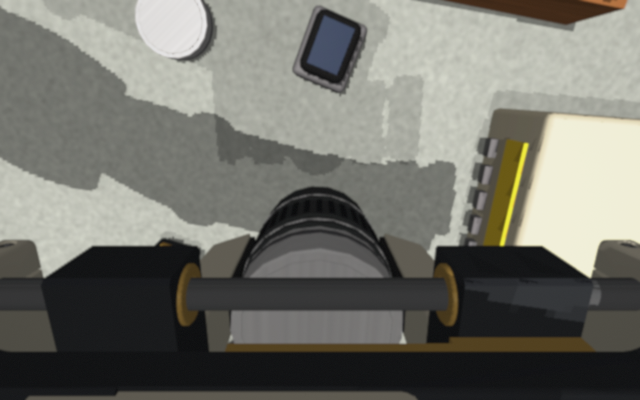

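arm_command --commands '[{"delta_pos": [60,2,-10],"rotation": [0,0,0]},{"delta_pos": [120,4,-20],"rotation": [0,0,0]},{"delta_pos": [180,6,-24],"rotation": [0,0,0]},{"delta_pos": [240,8,-24],"rotation": [0,0,0]},{"delta_pos": [300,10,-24],"rotation": [0,0,0]},{"delta_pos": [310,10,-24],"rotation": [0,0,0]},{"delta_pos": [310,10,-24],"rotation": [0,0,0]},{"delta_pos": [310,10,-24],"rotation": [0,0,0]}]'

```text
time: 14.12
eef_pos: [0.5305, 0.059, 0.1972]
tool_rot: [0.0, 0.65, 0.76, -0.001]
force: [0.2, -0.3, -4.6]
opening: 0.649
```

Run:
```python
from h import *
s,p,r=st(); print(s['time'],p.round(4),s['dq'].round(3)); snap('wrist','w8')
a=np.radians(9.8); C=np.array([.5185,.2165]); ex=np.array([np.cos(a),np.sin(a)]); ey=np.array([-np.sin(a),np.cos(a)])
for x,y,z in [(152,-75,95),(-152,-75,95),(152,75,95),(-152,75,95),(0,-100,70),(90,0,45)]:
  q=C+ex*x/1e3+ey*y/1e3; print((x,y,z),proj('wrist',[q[0],q[1],z/1e3]).round(1))
```

```text
14.125 [0.5305 0.059  0.1972] [ 0.01  -0.002  0.    -0.002 -0.003  0.001 -0.003]
(152, -75, 95) [553.2  80. ]
(-152, -75, 95) [118.3  87.8]
(152, 75, 95) [ 596.7 -192.6]
(-152, 75, 95) [  74.  -180.7]
(0, -100, 70) [333.5 118.2]
(90, 0, 45) [447.8 -17.9]
```

View pics/w8.png

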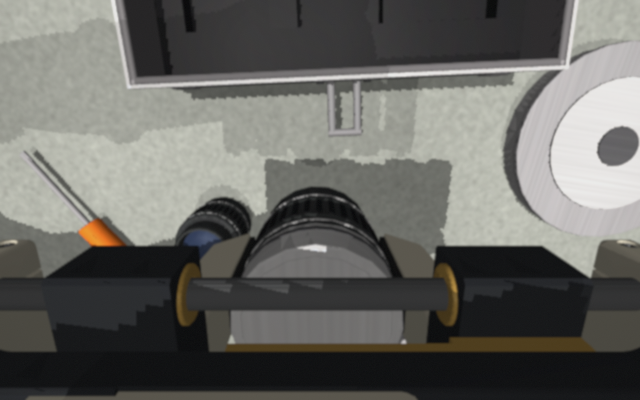

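arm_command --commands '[{"delta_pos": [50,6,-40],"rotation": [0,0,0]},{"delta_pos": [90,6,-80],"rotation": [0,0,0]},{"delta_pos": [90,6,-80],"rotation": [0,0,0]},{"delta_pos": [90,6,-80],"rotation": [0,0,0]},{"delta_pos": [90,6,-80],"rotation": [0,0,0]}]'

```text
time: 14.8
eef_pos: [0.5223, 0.1486, 0.2765]
tool_rot: [-0.0, 0.651, 0.759, -0.001]
force: [0.3, -0.7, -4.6]
opening: 0.65
```

Run:
```python
from h import *
s,p,r=st(); print(s['time'],p.round(4),s['dq'].round(3)); snap('wrist','w9')
print(ray('wrist',100,100,.095),ray('wrist',500,100,.095))
```

```text
14.8 [0.5223 0.1486 0.2765] [-0.001  0.001 -0.006 -0.002 -0.003  0.    -0.001]
[0.31366529 0.18798143 0.095     ] [0.67886023 0.24474416 0.095     ]
```

View pics/w9.png

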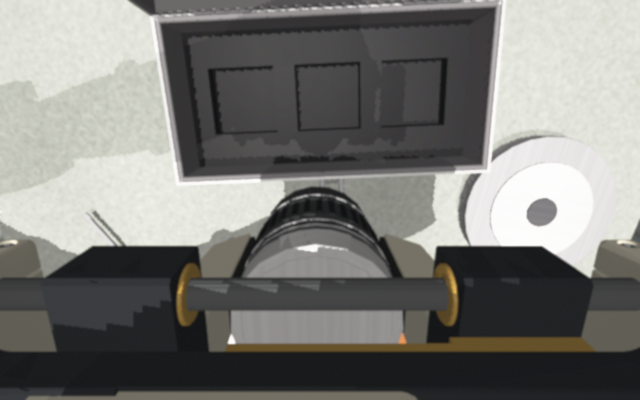

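Run:
```python
from h import *
im=cv2.imread('pics/w9.png'); 
cv2.imwrite('pics/w9c.png',cv2.resize(im[0:195,140:345],None,fx=3.8,fy=3,interpolation=cv2.INTER_CUBIC))
cv2.imwrite('pics/w9d.png',cv2.resize(im[0:195,320:520],None,fx=3.9,fy=3,interpolation=cv2.INTER_CUBIC))
```

```text
(no output)
```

View pics/w9c.png

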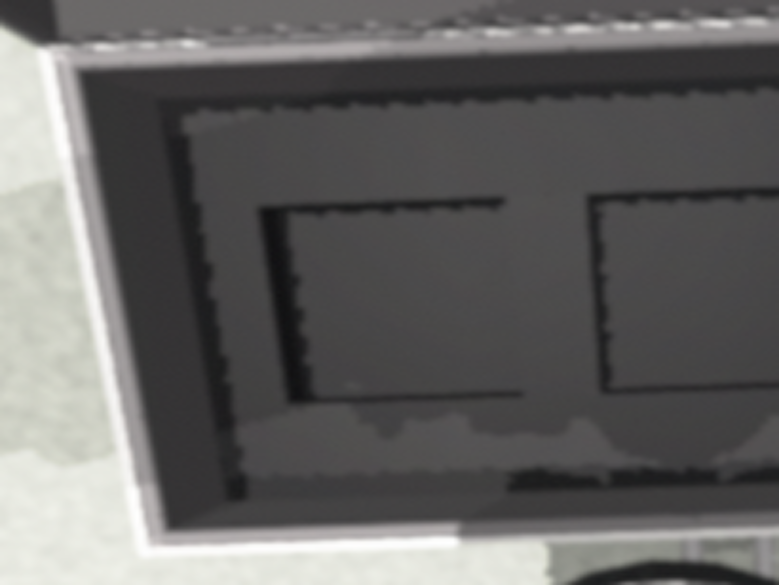

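View pics/w9d.png

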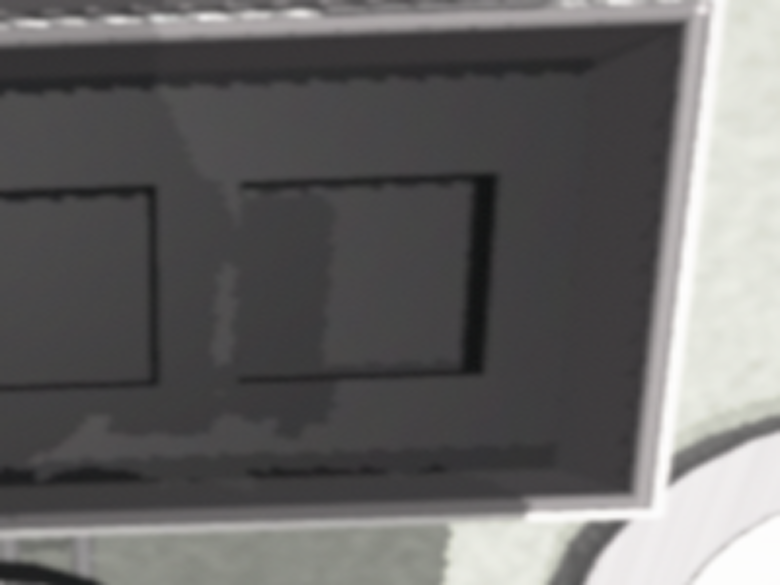

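```bash
cat > casefit.py <<'E'
from h import *
from scipy.optimize import least_squares
c=ctrl.camera_params('wrist')
obs=[((-146,-69,95),(183.4,176.7)),((-146,69,95),(161,24)),((146,-69,95),(482.8,165)),((146,69,95),(496.4,7.3)),
((-152,-75,95),(177.6,184.3)),((152,-75,95),(488,171.7)),
((-124,34,45),(209,69)),((-124,-34,45),(216.3,134.3)),((-34,34,45),(294.7,65.7)),((-34,-34,45),(298.7,130.7)),((34,34,45),(360.3,62.3)),((34,-34,45),(360.3,127.7)),((124,34,45),(447.4,58.7)),((124,-34,45),(443.8,124.3))]
M=np.array([o[0] for o in obs])/1e3; U=np.array([o[1] for o in obs])
def W(q): a=q[2]; return np.stack([q[0]+M[:,0]*np.cos(a)-M[:,1]*np.sin(a),q[1]+M[:,0]*np.sin(a)+M[:,1]*np.cos(a),M[:,2]],1)
r=least_squares(lambda q:(projN(c,W(q))-U).ravel(),[.52,.22,.17],loss='soft_l1')
print(r.x[:2].round(4),np.degrees(r.x[2]).round(2)); print((projN(c,W(r.x))-U).round(1).tolist())
x,y,a=r.x
for k in(-1,0,1): print('pocket',k+2,x+.09*k*np.cos(a),y+.09*k*np.sin(a))
E
python3 casefit.py
```

```text
[0.5236 0.2224] 11.24
[[0.2, 0.7], [-0.5, -0.5], [-0.2, 0.3], [0.2, 0.4], [0.8, -0.7], [0.3, -0.6], [-1.3, -0.2], [-0.6, 0.7], [-0.3, -0.8], [-0.6, 0.8], [0.0, -0.4], [0.5, 1.1], [0.7, -0.7], [0.4, 1.0]]
pocket 1 0.43531825954448394 0.2048100140420604
pocket 2 0.5235909997104828 0.22235775872865893
pocket 3 0.6118637398764817 0.23990550341525746
```

Run:
```python
from h import *
go(.6112,.2398,.15,101.2)
go(.6112,.2398,.049,101.2)
```

```text
t 14.85 delta [76.2, 102.1, 126.4] rot [-0.1, 0.0, -2.4] rows 2.9
t 14.85 delta [76.3, 102.3, 227.4] rot [-0.1, 0.0, -2.4] rows 4.2
```

arm_command --commands '[{"delta_pos": [30,50,0],"rotation": [0,0,-2.4]},{"delta_pos": [76.2,102.2,20],"rotation": [0,0,-2.4]},{"delta_pos": [76.2,102.2,80],"rotation": [0,0,-2.4]},{"delta_pos": [76.2,102.2,130],"rotation": [0,0,-2.4]},{"delta_pos": [76.2,102.2,170],"rotation": [0,0,-2.4]},{"delta_pos": [76.2,102.2,195],"rotation": [0,0,-2.4]},{"delta_pos": [76.2,102.2,202],"rotation": [0,0,-2.4]},{"delta_pos": [76.2,102.2,202],"rotation": [0,0,-2.4]}]'

```text
time: 15.85
eef_pos: [0.6115, 0.2416, 0.0756]
tool_rot: [-0.0, 0.634, 0.774, -0.0]
force: [-0.6, 1.2, -4.1]
opening: 0.652
```

Run:
```python
from h import *
s,p,r=st(); print(s['time'],p.round(4),s['force'].round(1))
go(.6112,.2398,.049,101.2); snap('wrist','w10')
```

```text
15.85 [0.6115 0.2416 0.0756] [-0.6  1.2 -4.1]
t 15.85 delta [-1.7, -0.7, 26.6] rot [-0.0, 0.0, 0.1] rows 0.4
```

View pics/w10.png

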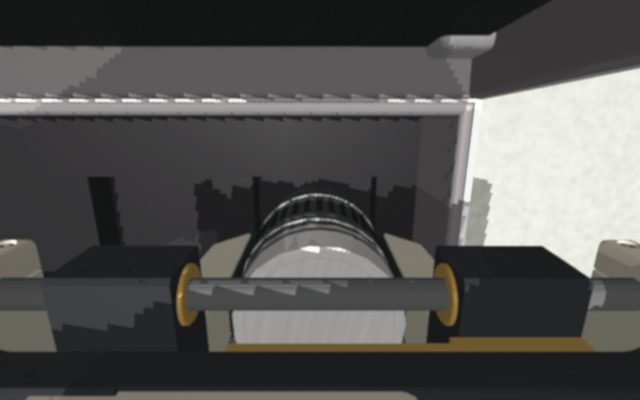

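arm_command --commands '[{"delta_pos": [-1.5,-0.5,10],"rotation": [0,0,0]},{"delta_pos": [-1.5,-0.5,18],"rotation": [0,0,0]},{"delta_pos": [-1.5,-0.5,23],"rotation": [0,0,0]},{"delta_pos": [-1.5,-0.5,26],"rotation": [0,0,0]},{"delta_pos": [-1.5,-0.5,27.5],"rotation": [0,0,0]},{"delta_pos": [-1.5,-0.5,27.5],"rotation": [0,0,0]}]'

```text
time: 16.65
eef_pos: [0.611, 0.2406, 0.0489]
tool_rot: [0.0, 0.633, 0.774, -0.0]
force: [-2.8, -2.4, 3.0]
opening: 0.652
```

arm_command --commands '[{"delta_pos": [0,0,0],"rotation": [0,0,0]},{"delta_pos": [0,0,0],"rotation": [0,0,0]},{"delta_pos": [0,0,0],"rotation": [0,0,0]}]' --hand 0.24

```text
time: 17.02
eef_pos: [0.6114, 0.2408, 0.0484]
tool_rot: [0.0, 0.633, 0.774, 0.0]
force: [-0.2, -0.1, -0.0]
opening: 0.76
```

arm_command --commands '[{"delta_pos": [0,0,-20],"rotation": [0,0,0]},{"delta_pos": [0,0,-60],"rotation": [0,0,0]},{"delta_pos": [-20,0,-120],"rotation": [0,0,0]},{"delta_pos": [-60,0,-160],"rotation": [0,0,0]}]'

```text
time: 17.52
eef_pos: [0.6231, 0.1843, 0.2129]
tool_rot: [0.0, 0.632, 0.775, 0.002]
force: [0.8, 0.3, -1.2]
opening: 0.764
```

Run:
```python
from h import *
s,p,r=st(); print(s['time'],p.round(4),s['force'].round(1),s['opening']); snap('wrist','w11')
im=snap('top','t11'); c=ctrl.camera_params('top')
for n,m,xy in [('lensC',LENS,(.566,-.365)),('lensA',LENS,(.447,-.0125)),('cap1',CAP,(.566,-.014)),('cap2',CAP,(.434,-.134))]: print(n,np.round(fit(im,c,m,xy),4))
```

```text
17.525 [0.6231 0.1843 0.2129] [ 0.8  0.3 -1.2] 0.7635344456994424
lensC [ 0.5702 -0.3671 90.    ]
lensA [ 4.38300e-01 -8.20000e-03  5.02684e+01]
cap1 [ 5.66500e-01 -1.43000e-02  6.84917e+01]
cap2 [ 0.4328 -0.1345 80.5728]
```

View pics/w11.png

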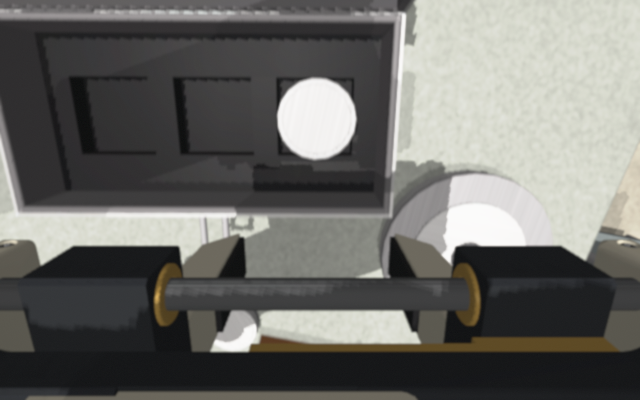

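View pics/t11.png

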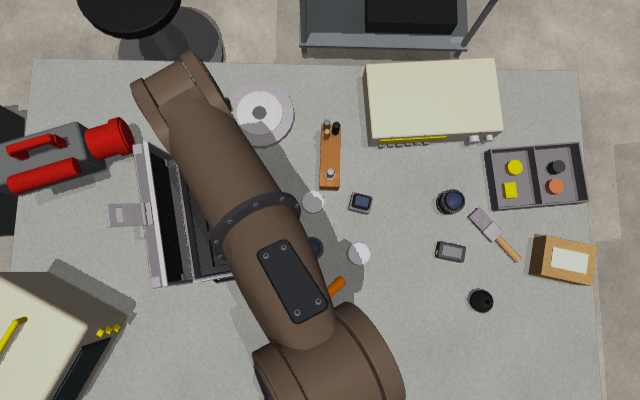

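Run:
```python
from h import *
go(.605,-.05,.2,140)
```

```text
t 17.62 delta [-219.0, -65.5, 14.8] rot [0.5, 0.3, -39.0] rows 3.7
```

arm_command --commands '[{"delta_pos": [-60,-15,0],"rotation": [0,0,-10]},{"delta_pos": [-120,-30,0],"rotation": [0,0,-20]},{"delta_pos": [-180,-50,8],"rotation": [0,0,-30]},{"delta_pos": [-219,-65,15],"rotation": [0,0,-39]},{"delta_pos": [-219,-65,15],"rotation": [0,0,-39]},{"delta_pos": [-219,-65,15],"rotation": [0,0,-39]},{"delta_pos": [-219,-65,15],"rotation": [0,0,-39]}]' --hand 0

```text
time: 18.5
eef_pos: [0.6028, -0.0436, 0.1939]
tool_rot: [0.0, 0.338, 0.941, 0.0]
force: [0.1, -0.3, -0.4]
opening: 1.0
```

Run:
```python
from h import *
s,p,r=st(); c=ctrl.camera_params('wrist'); im=snap('wrist','w12'); print(s['time'],p.round(4),s['dq'].round(3),s['joint_positions'].round(2))
dr=im.copy()
for n,m,xy in [('lensA',LENS,(.447,-.0125)),('cap1',CAP,(.566,-.014))]: print(n,np.round(fit(im,c,m,xy,vmax=236,draw=dr),4))
cv2.imwrite('pics/w12f.png',dr[:,:,::-1])
```

```text
18.5 [ 0.6028 -0.0436  0.1939] [-0.003  0.004  0.005  0.     0.004 -0.     0.006] [ 0.42  0.51 -0.65  1.63  0.33  1.11  0.57]
lensA [ 4.40500e-01 -1.08000e-02  8.84776e+01]
cap1 [ 5.64800e-01 -1.33000e-02  8.47214e+01]
```

View pics/w12f.png

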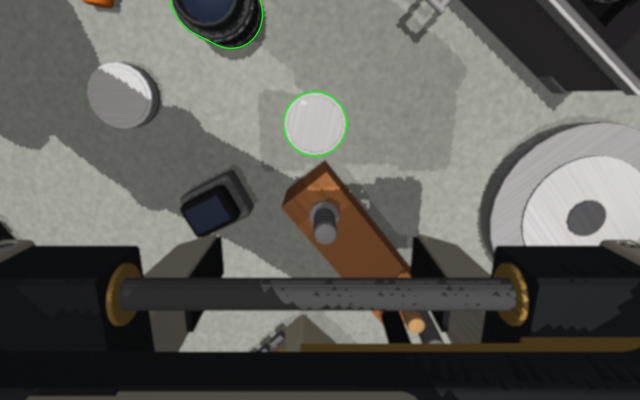

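Run:
```python
from h import *
go(.5652,-.0136,.0037,140)
```

```text
t 18.55 delta [48.3, -0.8, 190.0] rot [0.0, 0.0, 0.5] rows 3.1
```

arm_command --commands '[{"delta_pos": [48.3,-0.8,0],"rotation": [0,0,0.5]},{"delta_pos": [48.3,-0.8,50],"rotation": [0,0,0.5]},{"delta_pos": [48.3,-0.8,110],"rotation": [0,0,0.5]},{"delta_pos": [48.3,-0.8,160],"rotation": [0,0,0.5]},{"delta_pos": [48.3,-0.8,185],"rotation": [0,0,0.5]},{"delta_pos": [48.3,-0.8,190],"rotation": [0,0,0.5]},{"delta_pos": [48.3,-0.8,190],"rotation": [0,0,0.5]}]'

```text
time: 19.42
eef_pos: [0.5654, -0.0147, 0.0039]
tool_rot: [0.0, 0.342, 0.94, 0.0]
force: [0.5, -0.9, 0.5]
opening: 1.002
```

arm_command --commands '[{"delta_pos": [0,0,0],"rotation": [0,0,0]},{"delta_pos": [0,0,0],"rotation": [0,0,0]},{"delta_pos": [0,0,0],"rotation": [0,0,0]},{"delta_pos": [0,0,0],"rotation": [0,0,0]},{"delta_pos": [0,0,-60],"rotation": [0,0,0]},{"delta_pos": [0,0,-120],"rotation": [0,0,0]},{"delta_pos": [0,0,-170],"rotation": [0,0,0]}]' --hand 0.7 --squeeze 20

```text
time: 20.3
eef_pos: [0.5648, -0.0155, 0.1755]
tool_rot: [0.0, 0.343, 0.939, 0.0]
force: [0.8, -0.2, -0.4]
opening: 0.624
```

Run:
```python
from h import *
s,p,r=st(); print(s['time'],p.round(4),s['force'].round(1),s['opening']); print('view');go(.441+.04,-.0115-.035,.172,140);go(.441-.01,-.0115-.048,.172,100)
```

```text
20.3 [ 0.5648 -0.0155  0.1755] [ 0.8 -0.2 -0.4] 0.6241436217978185
view
t 20.30 delta [44.1, -77.7, 3.4] rot [0.0, 0.0, -0.1] rows 1.4
t 20.30 delta [74.0, -119.9, 3.4] rot [0.1, 0.0, 39.9] rows 3.7
```

arm_command --commands '[{"delta_pos": [20,-35,0],"rotation": [0,0,10]},{"delta_pos": [40,-75,0],"rotation": [0,0,20]},{"delta_pos": [60,-110,3],"rotation": [0,0,30]},{"delta_pos": [74,-120,3],"rotation": [0,0,40]},{"delta_pos": [74,-120,3],"rotation": [0,0,40]},{"delta_pos": [74,-120,3],"rotation": [0,0,40]},{"delta_pos": [74,-120,3],"rotation": [0,0,40]},{"delta_pos": [74,-120,3],"rotation": [0,0,40]}]'

```text
time: 21.3
eef_pos: [0.4314, -0.0595, 0.1701]
tool_rot: [-0.0, 0.643, 0.766, 0.0]
force: [0.6, -0.6, -0.7]
opening: 0.625
```

```bash
cat > look.py <<'E'
# lens ahead of the held cap: measure both in the same wrist picture, in the tool frame relative to TCP
import sys
from h import *
f=sys.argv[1]; xy=(float(sys.argv[2]),float(sys.argv[3]))
ctrl.camera('wrist'); s,p,r=st(); c=ctrl.camera_params('wrist'); im=snap('wrist',f); print(s['time'],p.round(4),s['dq'].round(3)); dr=im.copy()
def rel(q,n): d=r.inv().apply(np.array([q[0],q[1],p[2]])-p)*1e3; print(n,np.round(q[:2],4),'tool',d[:2].round(2))
L=fit(im,c,LENS,xy,vmax=238,draw=dr); rel(L,'barrel')
u=projN(c,np.array([[L[0],L[1],.075]]))[0]
m=((im[:,:,2].astype(int)-im[:,:,0])>12).astype(np.uint8); k=np.zeros_like(m); cv2.circle(k,(int(u[0]),int(u[1])),40,1,-1); m*=k
n,l,stt,cc=cv2.connectedComponentsWithStats(m); j=1+stt[1:,4].argmax()
cn=max(cv2.findContours((l==j).astype(np.uint8),0,1)[0],key=len); e=cv2.fitEllipse(cv2.convexHull(cn)); print(stt[j],e)
rel(ray('wrist',*e[0],.075),'glass')
K=fit(im,c,[(.02,.029)],p[:2],z0=p[2]-.0037,vmax=236,draw=dr,rng=.004); rel(K,'cap')
# cap's top arc by polar edge search: brightest inside->outside step
show(dr,f+'f',(190,50,450,250),3)
E
python3 look.py w13 .441 -.0115
```

```text
21.35 [ 0.4312 -0.0595  0.1701] [ 0.    -0.004  0.001  0.003 -0.002  0.    -0.005]
barrel [ 0.4422 -0.0107] tool [46.2  19.24]
[ 315  110   54   54 2273] ((341.59210205078125, 135.9606475830078), (53.03459548950195, 54.47332000732422), 33.677127838134766)
glass [ 0.4411 -0.0098] tool [47.29 18.33]
cap [ 0.4317 -0.0577] tool [1.69 0.8 ]
```

View pics/w13f.png

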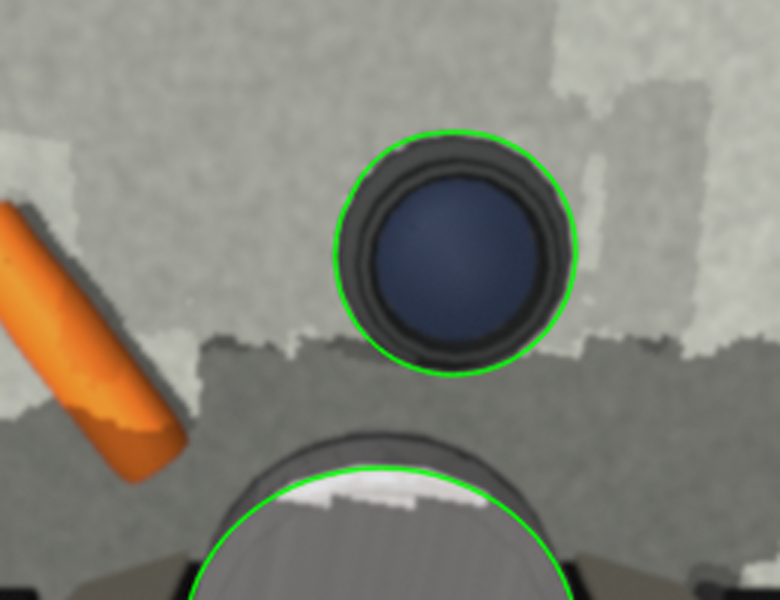

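arm_command --commands '[{"delta_pos": [45.3,18.8,30],"rotation": [0,0,0]},{"delta_pos": [45.3,18.8,70],"rotation": [0,0,0]},{"delta_pos": [45.3,18.8,82],"rotation": [0,0,0]},{"delta_pos": [45.3,18.8,82],"rotation": [0,0,0]},{"delta_pos": [45.3,18.8,82],"rotation": [0,0,0]},{"delta_pos": [45.3,18.8,82],"rotation": [0,0,0]}]'

```text
time: 22.15
eef_pos: [0.4424, -0.0122, 0.0893]
tool_rot: [0.001, 0.644, 0.765, 0.001]
force: [-0.1, 0.1, -0.8]
opening: 0.623
```

Run:
```python
from h import *
s,p,r=st(); print(s['time'],p.round(4)); print(r.inv().apply(p-np.array([.4312,-.0595,.1701]))*1e3, r.as_matrix()[:,0])
snap('wrist','w14')
```

```text
22.15 [ 0.4424 -0.0122  0.0893]
[44.75519405 18.98051819 80.82427322] [-1.71052256e-01  9.85261723e-01 -6.80182241e-04]
```

View pics/w14.png

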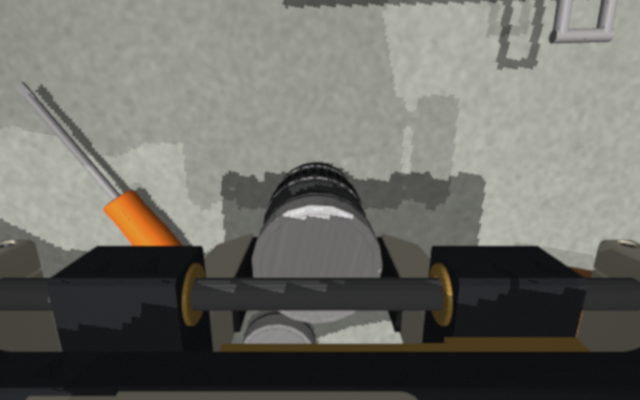

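Good alignment (lens centred behind cap). Lower, with force watch.

arm_command --commands '[{"delta_pos": [0.4,-0.1,4],"rotation": [0,0,0]},{"delta_pos": [0.4,-0.1,8],"rotation": [0,0,0]},{"delta_pos": [0.4,-0.1,11],"rotation": [0,0,0]},{"delta_pos": [0.4,-0.1,12],"rotation": [0,0,0]},{"delta_pos": [0.4,-0.1,12],"rotation": [0,0,0]}]'

```text
time: 22.82
eef_pos: [0.4414, -0.0115, 0.0761]
tool_rot: [-0.0, 0.643, 0.765, -0.0]
force: [-0.4, -1.2, -1.1]
opening: 0.625
```

arm_command --commands '[{"delta_pos": [0,0,3],"rotation": [0,0,0]},{"delta_pos": [0,0,6],"rotation": [0,0,0]},{"delta_pos": [0,0,9],"rotation": [0,0,0]},{"delta_pos": [0,0,11],"rotation": [0,0,0]},{"delta_pos": [0,0,12.5],"rotation": [0,0,0]},{"delta_pos": [0,0,12.5],"rotation": [0,0,0]}]'

```text
time: 23.58
eef_pos: [0.4414, -0.0116, 0.0643]
tool_rot: [0.0, 0.643, 0.765, -0.0]
force: [-3.2, -2.5, 13.2]
opening: 0.621
```

Home contact. Release, then press the top with closed fingers.

arm_command --commands '[{"delta_pos": [0,0,0],"rotation": [0,0,0]},{"delta_pos": [0,0,0],"rotation": [0,0,0]},{"delta_pos": [0,0,-29],"rotation": [0,0,0]},{"delta_pos": [0,0,-29],"rotation": [0,0,0]}]' --hand 0.2

```text
time: 24.08
eef_pos: [0.4427, -0.0111, 0.094]
tool_rot: [0.001, 0.643, 0.765, 0.001]
force: [-0.2, -0.8, -0.2]
opening: 0.801
```

arm_command --commands '[{"delta_pos": [0,0,0],"rotation": [0,0,0]},{"delta_pos": [0,0,0],"rotation": [0,0,0]},{"delta_pos": [0,0,0],"rotation": [0,0,0]},{"delta_pos": [0,0,0],"rotation": [0,0,0]},{"delta_pos": [0,0,5],"rotation": [0,0,0]},{"delta_pos": [0,0,9],"rotation": [0,0,0]},{"delta_pos": [0,0,13],"rotation": [0,0,0]},{"delta_pos": [0,0,13],"rotation": [0,0,0]}]' --hand 1

```text
time: 25.08
eef_pos: [0.4437, -0.011, 0.0812]
tool_rot: [0.002, 0.643, 0.766, 0.001]
force: [-2.4, 0.0, 20.9]
opening: 0.013
```

arm_command --commands '[{"delta_pos": [1,-1,-30],"rotation": [0,0,-1]},{"delta_pos": [1,-1,-30],"rotation": [0,0,-1]},{"delta_pos": [1,-1,-30],"rotation": [0,0,-1]},{"delta_pos": [1,-1,-30],"rotation": [0,0,-1]},{"delta_pos": [1,-1,-30],"rotation": [0,0,-1]},{"delta_pos": [1,-1,-30],"rotation": [0,0,-1]},{"delta_pos": [1,-1,-30],"rotation": [0,0,-1]}]' --hand 0

```text
time: 25.95
eef_pos: [0.4402, -0.0107, 0.1096]
tool_rot: [-0.0, 0.637, 0.771, -0.0]
force: [-0.5, 1.1, 0.2]
opening: 0.726
```

Run:
```python
from h import *
s,p,r=st(); print(s['time'],p.round(4),s['opening']); go(.4413,-.0102,.023,101.2)
```

```text
25.95 [ 0.4402 -0.0107  0.1096] 0.7264794251223509
t 25.95 delta [0.2, 1.2, 86.6] rot [-0.0, -0.0, -0.3] rows 1.4
```

arm_command --commands '[{"delta_pos": [0,1,0],"rotation": [0,0,0]},{"delta_pos": [0,1,0],"rotation": [0,0,0]},{"delta_pos": [0,1,20],"rotation": [0,0,0]},{"delta_pos": [0,1,50],"rotation": [0,0,0]},{"delta_pos": [0,1,75],"rotation": [0,0,0]},{"delta_pos": [0,1,86.5],"rotation": [0,0,0]},{"delta_pos": [0,1,86.5],"rotation": [0,0,0]}]'

```text
time: 26.82
eef_pos: [0.441, -0.0104, 0.0229]
tool_rot: [-0.0, 0.637, 0.771, -0.0]
force: [-0.3, -0.6, 1.1]
opening: 1.002
```

arm_command --commands '[{"delta_pos": [0,0,0],"rotation": [0,0,0]},{"delta_pos": [0,0,0],"rotation": [0,0,0]},{"delta_pos": [0,0,0],"rotation": [0,0,0]},{"delta_pos": [0,0,0],"rotation": [0,0,0]},{"delta_pos": [0,0,-50],"rotation": [0,0,0]},{"delta_pos": [0,0,-110],"rotation": [0,0,0]},{"delta_pos": [0,0,-160],"rotation": [0,0,0]}]' --hand 0.7 --squeeze 30

```text
time: 27.7
eef_pos: [0.4408, -0.0103, 0.185]
tool_rot: [-0.0, 0.637, 0.771, 0.0]
force: [1.2, -0.4, -4.4]
opening: 0.651
```

Run:
```python
from h import *
s,p,r=st(); print(s['time'],p.round(4),s['opening'],s['force'].round(1)); go(.4363,.205,.185,101.2)
```

```text
27.7 [ 0.4408 -0.0103  0.185 ] 0.6505546650261617 [ 1.2 -0.4 -4.4]
t 27.70 delta [212.3, 36.3, 0.1] rot [-0.0, -0.0, -0.3] rows 3.4
```

arm_command --commands '[{"delta_pos": [60,10,0],"rotation": [0,0,-0.3]},{"delta_pos": [120,20,0],"rotation": [0,0,-0.3]},{"delta_pos": [180,30,0],"rotation": [0,0,-0.3]},{"delta_pos": [212,36.3,0],"rotation": [0,0,-0.3]},{"delta_pos": [212,36.3,30],"rotation": [0,0,-0.3]},{"delta_pos": [212,36.3,80],"rotation": [0,0,-0.3]},{"delta_pos": [212,36.3,108],"rotation": [0,0,-0.3]},{"delta_pos": [212,36.3,108],"rotation": [0,0,-0.3]}]'

```text
time: 28.7
eef_pos: [0.435, 0.2035, 0.0733]
tool_rot: [-0.001, 0.635, 0.773, -0.002]
force: [0.0, 0.0, -3.4]
opening: 0.648
```

Run:
```python
from h import *
s,p,r=st(); print(s['time'],p.round(4),s['opening'],s['force'].round(1)); go(.4363,.205,.049,101.2); snap('wrist','w15')
```

```text
28.7 [0.435  0.2035 0.0733] 0.6476049857436814 [ 0.   0.  -3.4]
t 28.70 delta [1.2, 1.7, 24.3] rot [-0.3, 0.1, 0.0] rows 0.4
```

View pics/w15.png

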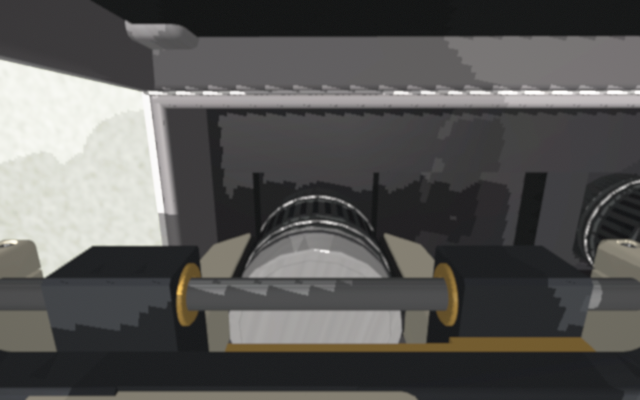

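Centred over the pocket (walls at 258 and 375, lens at 317).

arm_command --commands '[{"delta_pos": [0.8,0.5,10],"rotation": [0,0,0]},{"delta_pos": [0.8,0.5,17],"rotation": [0,0,0]},{"delta_pos": [0.8,0.5,22],"rotation": [0,0,0]},{"delta_pos": [0.8,0.5,25],"rotation": [0,0,0]},{"delta_pos": [0.8,0.5,26],"rotation": [0,0,0]},{"delta_pos": [0.8,0.5,26],"rotation": [0,0,0]}]'

```text
time: 29.5
eef_pos: [0.4372, 0.2053, 0.0491]
tool_rot: [-0.0, 0.635, 0.773, -0.0]
force: [-2.1, -0.4, -4.5]
opening: 0.65
```

arm_command --commands '[{"delta_pos": [0,0,1],"rotation": [0,0,0]},{"delta_pos": [0,0,2],"rotation": [0,0,0]},{"delta_pos": [0,0,2],"rotation": [0,0,0]}]'

```text
time: 29.88
eef_pos: [0.4375, 0.2055, 0.0478]
tool_rot: [0.0, 0.635, 0.773, 0.0]
force: [-3.5, -2.2, 7.2]
opening: 0.652
```

arm_command --commands '[{"delta_pos": [0,0,0],"rotation": [0,0,0]},{"delta_pos": [0,0,0],"rotation": [0,0,0]},{"delta_pos": [0,0,0],"rotation": [0,0,0]}]' --hand 0.24

```text
time: 30.25
eef_pos: [0.4377, 0.2057, 0.0474]
tool_rot: [0.0, 0.635, 0.773, 0.0]
force: [0.4, -0.0, 0.0]
opening: 0.758
```

arm_command --commands '[{"delta_pos": [0,0,-20],"rotation": [0,0,0]},{"delta_pos": [0,0,-60],"rotation": [0,0,0]},{"delta_pos": [-20,0,-120],"rotation": [0,0,0]},{"delta_pos": [-60,0,-160],"rotation": [0,0,0]},{"delta_pos": [-90,30,-160],"rotation": [0,0,0]},{"delta_pos": [-90,30,-160],"rotation": [0,0,0]}]'

```text
time: 31.0
eef_pos: [0.4866, 0.1202, 0.2075]
tool_rot: [0.001, 0.637, 0.771, 0.0]
force: [-0.8, 0.2, -0.3]
opening: 0.761
```

Run:
```python
from h import *
s,p,r=st(); print(s['time'],p.round(4),s['opening'],s['force'].round(1)); snap('wrist','w16')
im=snap('top','t16'); c=ctrl.camera_params('top')
for n,m,xy in [('lensC',LENS,(.566,-.365)),('cap2',CAP,(.434,-.134))]: print(n,np.round(fit(im,c,m,xy),4))
go(.434,-.134-.06,.2,90)
```

```text
31.0 [0.4866 0.1202 0.2075] 0.760923134747066 [-0.8  0.2 -0.3]
lensC [ 0.57  -0.367 90.   ]
cap2 [ 0.433  -0.1345 79.0875]
t 31.10 delta [-301.4, -110.2, 6.9] rot [-0.0, -0.0, 11.2] rows 5.1
```

View pics/w16.png

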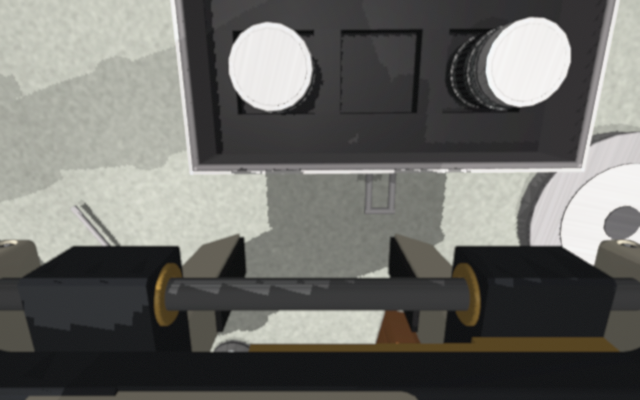

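View pics/t16.png

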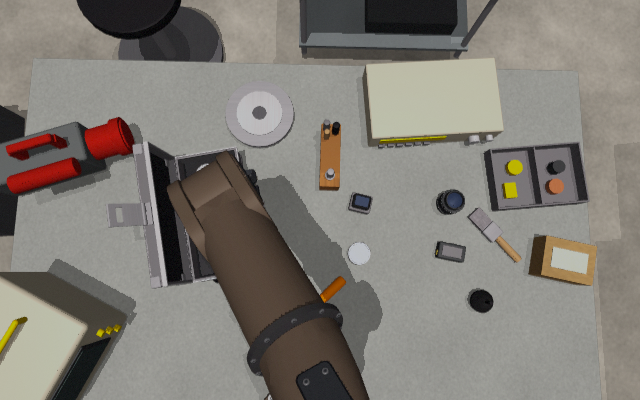

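arm_command --commands '[{"delta_pos": [-60,-22,0],"rotation": [0,0,3]},{"delta_pos": [-120,-44,0],"rotation": [0,0,6]},{"delta_pos": [-180,-66,7],"rotation": [0,0,9]},{"delta_pos": [-240,-88,7],"rotation": [0,0,11]},{"delta_pos": [-301,-110,7],"rotation": [0,0,11]},{"delta_pos": [-301,-110,7],"rotation": [0,0,11]},{"delta_pos": [-301,-110,7],"rotation": [0,0,11]},{"delta_pos": [-301,-110,7],"rotation": [0,0,11]}]' --hand 0

```text
time: 32.1
eef_pos: [0.4351, -0.1913, 0.2002]
tool_rot: [-0.0, 0.705, 0.709, 0.0]
force: [-0.5, 0.8, 0.5]
opening: 1.001
```

Run:
```python
from h import *
ctrl.camera('wrist');s,p,r=st(); c=ctrl.camera_params('wrist'); im=snap('wrist','w17'); print(s['time'],p.round(4),s['dq'].round(3))
dr=im.copy()
K=fit(im,c,CAP,(.434,-.134),vmax=236,draw=dr); print(np.round(K,4))
cv2.imwrite('pics/w17f.png',dr[:,:,::-1]); go(K[0],K[1],.0037,90)
```

```text
32.15 [ 0.4351 -0.1914  0.2003] [ 0.001  0.001  0.008 -0.003  0.003  0.002  0.006]
[ 0.4333 -0.1328 87.9283]
t 32.20 delta [58.9, -1.4, 196.6] rot [0.0, -0.0, 0.4] rows 3.3
```

View pics/w17f.png

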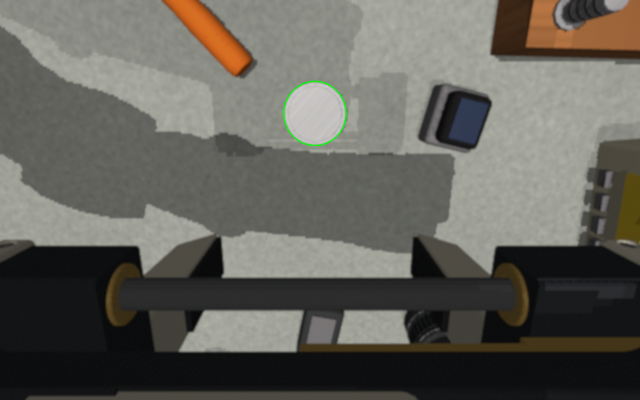

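arm_command --commands '[{"delta_pos": [59,-1.4,40],"rotation": [0,0,0.4]},{"delta_pos": [59,-1.4,100],"rotation": [0,0,0.4]},{"delta_pos": [59,-1.4,150],"rotation": [0,0,0.4]},{"delta_pos": [59,-1.4,190],"rotation": [0,0,0.4]},{"delta_pos": [59,-1.4,196.5],"rotation": [0,0,0.4]},{"delta_pos": [59,-1.4,196.5],"rotation": [0,0,0.4]}]'

```text
time: 32.95
eef_pos: [0.4335, -0.134, 0.0044]
tool_rot: [0.0, 0.708, 0.706, 0.0]
force: [0.4, -0.2, 0.7]
opening: 0.999
```

arm_command --commands '[{"delta_pos": [0,0,0],"rotation": [0,0,0]},{"delta_pos": [0,0,0],"rotation": [0,0,0]},{"delta_pos": [0,0,0],"rotation": [0,0,0]},{"delta_pos": [0,0,0],"rotation": [0,0,0]},{"delta_pos": [0,0,-60],"rotation": [0,0,0]},{"delta_pos": [0,0,-120],"rotation": [0,0,0]},{"delta_pos": [0,0,-170],"rotation": [0,0,0]}]' --hand 0.7 --squeeze 20

```text
time: 33.83
eef_pos: [0.433, -0.1345, 0.1759]
tool_rot: [0.0, 0.708, 0.706, 0.0]
force: [0.5, -0.5, 0.1]
opening: 0.633
```

Run:
```python
from h import *
s,p,r=st(); print(s['time'],p.round(4),s['opening'],s['force'].round(1)); go(.568,-.365-.048,.172,90)
```

```text
33.825 [ 0.433  -0.1345  0.1759] 0.6328236111218053 [ 0.5 -0.5  0.1]
t 33.83 delta [-278.0, 136.0, 4.0] rot [0.0, 0.0, -0.2] rows 5.0
```

arm_command --commands '[{"delta_pos": [-55,27,0],"rotation": [0,0,0]},{"delta_pos": [-110,54,0],"rotation": [0,0,0]},{"delta_pos": [-165,81,4],"rotation": [0,0,0]},{"delta_pos": [-220,108,4],"rotation": [0,0,0]},{"delta_pos": [-278,136,4],"rotation": [0,0,0]},{"delta_pos": [-278,136,4],"rotation": [0,0,0]},{"delta_pos": [-278,136,4],"rotation": [0,0,0]},{"delta_pos": [-278,136,4],"rotation": [0,0,0]}]'

```text
time: 34.83
eef_pos: [0.568, -0.4114, 0.17]
tool_rot: [-0.0, 0.708, 0.706, 0.0]
force: [0.7, -0.2, -0.1]
opening: 0.632
```

```bash
python3 look.py w18 .568 -.365
```

```text
34.875 [ 0.568  -0.4116  0.1702] [ 0.    -0.003  0.003 -0.001  0.001  0.     0.001]
barrel [ 0.5672 -0.3668] tool [44.78 -0.89]
[ 288  112   53   54 2189] ((314.207763671875, 138.42881774902344), (52.57548904418945, 53.34311294555664), 142.08641052246094)
glass [ 0.5671 -0.3661] tool [45.43 -0.97]
cap [ 0.5688 -0.4101] tool [1.5 0.8]
```

View pics/w18f.png

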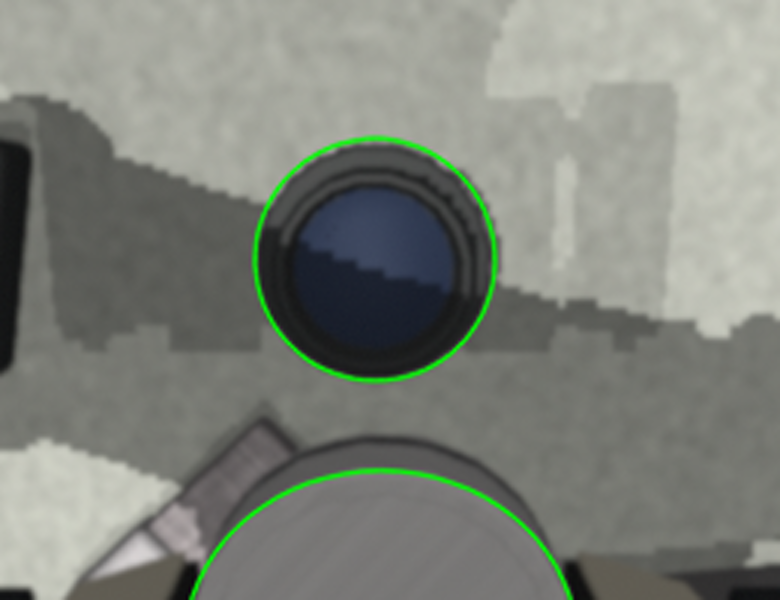

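arm_command --commands '[{"delta_pos": [43.7,-0.7,30],"rotation": [0,0,0]},{"delta_pos": [43.7,-0.7,70],"rotation": [0,0,0]},{"delta_pos": [43.7,-0.7,81],"rotation": [0,0,0]},{"delta_pos": [43.7,-0.7,81],"rotation": [0,0,0]},{"delta_pos": [43.7,-0.7,81],"rotation": [0,0,0]},{"delta_pos": [43.7,-0.7,81],"rotation": [0,0,0]}]'

```text
time: 35.67
eef_pos: [0.5681, -0.3701, 0.0901]
tool_rot: [0.001, 0.709, 0.706, 0.0]
force: [0.7, -0.3, -0.3]
opening: 0.626
```

Run:
```python
from h import *
s,p,r=st(); print(s['time'],p.round(4)); print(r.inv().apply(p-np.array([.5680,-.4116,.1702]))*1e3, r.as_matrix()[:,0])
```

```text
35.675 [ 0.5681 -0.3701  0.0901]
[41.59687889 -0.18679517 80.00446797] [ 0.00422375  0.99999046 -0.00111471]
```

arm_command --commands '[{"delta_pos": [1,-0.3,2],"rotation": [0,0,0]},{"delta_pos": [1,-0.3,3],"rotation": [0,0,0]},{"delta_pos": [1,-0.3,4],"rotation": [0,0,0]}]'

```text
time: 36.05
eef_pos: [0.5671, -0.3684, 0.0847]
tool_rot: [-0.0, 0.708, 0.706, -0.0]
force: [0.5, 0.3, -0.9]
opening: 0.633
```

Run:
```python
from h import *
s,p,r=st(); print(s['time'],p.round(4)); print(r.inv().apply(p-np.array([.5680,-.4116,.1702]))*1e3, r.as_matrix()[:,0])
```

```text
36.05 [ 0.5671 -0.3684  0.0847]
[43.21009628 -1.0035274  85.54330159] [3.59391686e-03 9.99993541e-01 3.05462543e-05]
```

Within 0.5 mm. Lower.

arm_command --commands '[{"delta_pos": [0.3,0.2,3],"rotation": [0,0,0]},{"delta_pos": [0.3,0.2,6],"rotation": [0,0,0]},{"delta_pos": [0.3,0.2,8],"rotation": [0,0,0]},{"delta_pos": [0.3,0.2,9],"rotation": [0,0,0]}]'

```text
time: 36.55
eef_pos: [0.5673, -0.3681, 0.0755]
tool_rot: [-0.0, 0.708, 0.706, -0.0]
force: [0.7, 0.8, -0.3]
opening: 0.635
```

arm_command --commands '[{"delta_pos": [0,0,3],"rotation": [0,0,0]},{"delta_pos": [0,0,6],"rotation": [0,0,0]},{"delta_pos": [0,0,9],"rotation": [0,0,0]},{"delta_pos": [0,0,11],"rotation": [0,0,0]},{"delta_pos": [0,0,12.5],"rotation": [0,0,0]},{"delta_pos": [0,0,12.5],"rotation": [0,0,0]}]'

```text
time: 37.3
eef_pos: [0.5674, -0.3682, 0.0651]
tool_rot: [0.0, 0.708, 0.706, -0.0]
force: [-5.7, 2.8, 17.1]
opening: 0.631
```

arm_command --commands '[{"delta_pos": [0,0,0],"rotation": [0,0,0]},{"delta_pos": [0,0,0],"rotation": [0,0,0]},{"delta_pos": [0,0,-29],"rotation": [0,0,0]},{"delta_pos": [0,0,-29],"rotation": [0,0,0]}]' --hand 0.2

```text
time: 37.8
eef_pos: [0.5688, -0.3686, 0.0942]
tool_rot: [0.002, 0.708, 0.706, 0.001]
force: [-0.2, -0.7, 0.8]
opening: 0.801
```

arm_command --commands '[{"delta_pos": [0,0,0],"rotation": [0,0,0]},{"delta_pos": [0,0,0],"rotation": [0,0,0]},{"delta_pos": [0,0,0],"rotation": [0,0,0]},{"delta_pos": [0,0,0],"rotation": [0,0,0]},{"delta_pos": [0,0,5],"rotation": [0,0,0]},{"delta_pos": [0,0,9],"rotation": [0,0,0]},{"delta_pos": [0,0,13],"rotation": [0,0,0]},{"delta_pos": [0,0,13],"rotation": [0,0,0]}]' --hand 1

```text
time: 38.8
eef_pos: [0.5692, -0.3685, 0.0814]
tool_rot: [0.002, 0.708, 0.706, 0.001]
force: [-0.5, 0.5, 13.2]
opening: 0.013
```

Home (top at ~81 mm). Now grip the lens.

arm_command --commands '[{"delta_pos": [0,-1,-30],"rotation": [0,0,0]},{"delta_pos": [0,-1,-30],"rotation": [0,0,0]},{"delta_pos": [0,-1,-30],"rotation": [0,0,0]},{"delta_pos": [0,-1,-30],"rotation": [0,0,0]},{"delta_pos": [0,-1,-30],"rotation": [0,0,0]},{"delta_pos": [0,-1,-30],"rotation": [0,0,0]},{"delta_pos": [0,-1,-30],"rotation": [0,0,0]},{"delta_pos": [0,-1,-30],"rotation": [0,0,0]}]' --hand 0

```text
time: 39.8
eef_pos: [0.5664, -0.3681, 0.1092]
tool_rot: [0.0, 0.708, 0.706, 0.0]
force: [0.2, -0.9, 0.6]
opening: 0.835
```

Run:
```python
from h import *
s,p,r=st(); print(s['time'],p.round(4),s['opening']); go(.5673,-.3668,.023,90)
```

```text
39.8 [ 0.5664 -0.3681  0.1092] 0.8352826858007129
t 39.80 delta [1.3, 0.9, 86.2] rot [0.0, 0.0, -0.2] rows 1.4
```

arm_command --commands '[{"delta_pos": [1,1,20],"rotation": [0,0,0]},{"delta_pos": [1,1,50],"rotation": [0,0,0]},{"delta_pos": [1,1,75],"rotation": [0,0,0]},{"delta_pos": [1,1,86],"rotation": [0,0,0]},{"delta_pos": [1,1,86],"rotation": [0,0,0]}]'

```text
time: 40.42
eef_pos: [0.5668, -0.3667, 0.0221]
tool_rot: [-0.001, 0.708, 0.706, -0.0]
force: [-0.4, 0.3, 0.7]
opening: 1.003
```

arm_command --commands '[{"delta_pos": [0,0,0],"rotation": [0,0,0]},{"delta_pos": [0,0,0],"rotation": [0,0,0]},{"delta_pos": [0,0,0],"rotation": [0,0,0]},{"delta_pos": [0,0,0],"rotation": [0,0,0]},{"delta_pos": [0,0,-50],"rotation": [0,0,0]},{"delta_pos": [0,0,-110],"rotation": [0,0,0]},{"delta_pos": [0,0,-165],"rotation": [0,0,0]}]' --hand 0.7 --squeeze 30

```text
time: 41.3
eef_pos: [0.567, -0.3669, 0.1897]
tool_rot: [-0.0, 0.708, 0.706, -0.0]
force: [0.9, -0.0, -3.7]
opening: 0.65
```

Run:
```python
from h import *
s,p,r=st(); print(s['time'],p.round(4),s['opening'],s['force'].round(1)); go(.5236,.1,.2,101.2); go(.5236,.2224,.2,101.2)
```

```text
41.3 [ 0.567  -0.3669  0.1897] 0.6503920902371128 [ 0.9 -0.  -3.7]
t 41.30 delta [466.8, -45.0, -10.1] rot [-0.0, -0.0, -11.4] rows 7.5
t 41.30 delta [589.2, -45.5, -10.0] rot [-0.0, -0.0, -11.4] rows 9.5
```

arm_command --commands '[{"delta_pos": [58,-6,-10],"rotation": [0,0,-2]},{"delta_pos": [116,-12,-10],"rotation": [0,0,-4]},{"delta_pos": [174,-18,-10],"rotation": [0,0,-6]},{"delta_pos": [232,-24,-10],"rotation": [0,0,-8]},{"delta_pos": [290,-30,-10],"rotation": [0,0,-10]},{"delta_pos": [348,-36,-10],"rotation": [0,0,-11.4]},{"delta_pos": [406,-40,-10],"rotation": [0,0,-11.4]},{"delta_pos": [466,-45,-10],"rotation": [0,0,-11.4]}]'

```text
time: 42.3
eef_pos: [0.5235, 0.1004, 0.1981]
tool_rot: [0.0, 0.635, 0.772, -0.0]
force: [0.8, 0.3, -3.4]
opening: 0.645
```

Run:
```python
from h import *
s,p,r=st(); print(s['time'],p.round(4),s['opening'],s['force'].round(1)); go(.5236,.2224,.19,101.2)
```

```text
42.3 [0.5235 0.1004 0.1981] 0.6446098216975433 [ 0.8  0.3 -3.4]
t 42.30 delta [119.7, 23.7, 8.0] rot [-0.0, 0.0, -0.0] rows 2.0
```

arm_command --commands '[{"delta_pos": [60,12,0],"rotation": [0,0,0]},{"delta_pos": [119.7,23.7,0],"rotation": [0,0,0]},{"delta_pos": [119.7,23.7,0],"rotation": [0,0,0]},{"delta_pos": [119.7,23.7,30],"rotation": [0,0,0]},{"delta_pos": [119.7,23.7,70],"rotation": [0,0,0]},{"delta_pos": [119.7,23.7,105],"rotation": [0,0,0]},{"delta_pos": [119.7,23.7,123],"rotation": [0,0,0]},{"delta_pos": [119.7,23.7,123],"rotation": [0,0,0]}]'

```text
time: 43.3
eef_pos: [0.5234, 0.2203, 0.0743]
tool_rot: [-0.0, 0.635, 0.773, -0.001]
force: [-0.2, -0.0, -3.0]
opening: 0.653
```

Run:
```python
from h import *
s,p,r=st(); print(s['time'],p.round(4),s['opening'],s['force'].round(1)); go(.5236,.2224,.0475,101.2); snap('wrist','w19')
```

```text
43.3 [0.5234 0.2203 0.0743] 0.6525923329617315 [-0.2 -0.  -3. ]
t 43.30 delta [2.1, 0.6, 26.8] rot [-0.1, 0.0, -0.0] rows 0.4
```

View pics/w19.png

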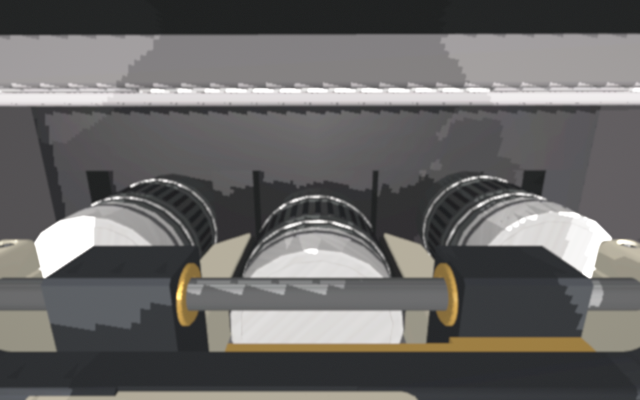

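arm_command --commands '[{"delta_pos": [1.2,0.3,10],"rotation": [0,0,0]},{"delta_pos": [1.2,0.3,18],"rotation": [0,0,0]},{"delta_pos": [1.2,0.3,23],"rotation": [0,0,0]},{"delta_pos": [1.2,0.3,26],"rotation": [0,0,0]},{"delta_pos": [1.2,0.3,27.5],"rotation": [0,0,0]},{"delta_pos": [1.2,0.3,27.5],"rotation": [0,0,0]}]'

```text
time: 44.1
eef_pos: [0.5241, 0.2223, 0.0486]
tool_rot: [0.0, 0.635, 0.773, -0.0]
force: [-3.3, -2.5, 8.3]
opening: 0.651
```

arm_command --commands '[{"delta_pos": [0,0,0],"rotation": [0,0,0]},{"delta_pos": [0,0,0],"rotation": [0,0,0]},{"delta_pos": [0,0,0],"rotation": [0,0,0]}]' --hand 0.25

```text
time: 44.48
eef_pos: [0.5243, 0.2224, 0.0478]
tool_rot: [0.0, 0.635, 0.773, 0.0]
force: [0.4, 0.2, -0.6]
opening: 0.75
```

arm_command --commands '[{"delta_pos": [0,0,-20],"rotation": [0,0,0]},{"delta_pos": [0,0,-60],"rotation": [0,0,0]},{"delta_pos": [-20,0,-120],"rotation": [0,0,0]},{"delta_pos": [-60,0,-170],"rotation": [0,0,0]},{"delta_pos": [-60,0,-170],"rotation": [0,0,0]},{"delta_pos": [-60,0,-170],"rotation": [0,0,0]}]'

```text
time: 45.22
eef_pos: [0.5356, 0.1634, 0.2174]
tool_rot: [-0.0, 0.635, 0.773, -0.0]
force: [0.1, -0.7, -0.4]
opening: 0.75
```

Run:
```python
from h import *
ctrl.camera('wrist'); s,p,r=st(); print(s['time'],p.round(4),s['opening'],s['force'].round(1)); im=snap('wrist','w20')
c=ctrl.camera_params('wrist'); dr=im.copy()
for k in(-1,0,1):
    a=np.radians(11.24); xy=(.5236+.09*k*np.cos(a),.2224+.09*k*np.sin(a)); f=fit(im,c,[(.081,.029)],xy,z0=.025,vmax=236,draw=dr)
    d=np.array(f[:2])-xy; print(k,np.round(f,4),d.round(4))
cv2.imwrite('pics/w20f.png',dr[:,:,::-1]); snap('scene','s20')
im=cv2.imread('pics/s20.png')[110:300,350:560]; cv2.imwrite('pics/s20c.png',cv2.resize(im,None,fx=3.5,fy=3.1))
```

```text
45.275 [0.535  0.1638 0.2167] 0.7542287890283558 [-0.6  0.6 -0.4]
-1 [ 0.44    0.2066 90.    ] [0.0047 0.0017]
0 [ 0.5256  0.2238 90.    ] [0.002  0.0014]
1 [ 0.6131  0.2429 90.    ] [0.0012 0.003 ]
```

View pics/w20f.png

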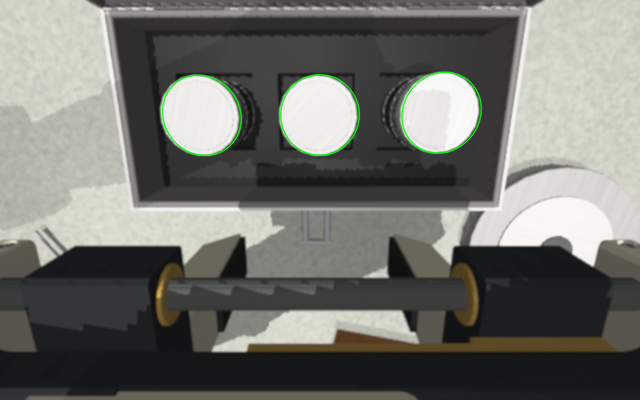

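View pics/s20c.png

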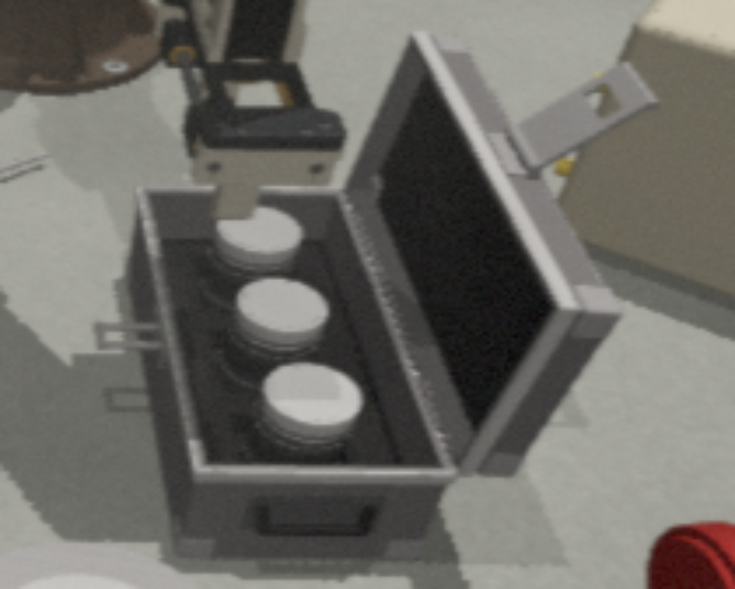

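```bash
cat >> h.py <<'E'
CX,CY,CA=.5236,.2224,np.radians(11.24)
def cw(x,y): return CX+x*np.cos(CA)-y*np.sin(CA), CY+x*np.sin(CA)+y*np.cos(CA)
def wc(X,Y): return (X-CX)*np.cos(CA)+(Y-CY)*np.sin(CA), -(X-CX)*np.sin(CA)+(Y-CY)*np.cos(CA)
def goc(x,y,z,a): go(*cw(x,y),z,a)
E
python3 - <<'E'
from h import *
print(ray('top',107,137,.15)); goc(.08,.17,.34,11.2); goc(.08,.05,.34,11.2)
E
```

```text
[0.68856002 0.46701109 0.15      ]
t 45.38 delta [229.2, 80.3, -123.8] rot [-0.1, 0.1, 90.1] rows 8.4
t 45.38 delta [109.2, 80.2, -123.8] rot [-0.1, 0.1, 90.1] rows 8.4
```

arm_command --commands '[{"delta_pos": [0,30,-60],"rotation": [0,0,10.5]},{"delta_pos": [10,60,-110],"rotation": [0,0,21]},{"delta_pos": [30,80,-124],"rotation": [0,0,31.5]},{"delta_pos": [50,80,-124],"rotation": [0,0,42]},{"delta_pos": [100,80,-124],"rotation": [0,0,52.5]},{"delta_pos": [150,80,-124],"rotation": [0,0,63]},{"delta_pos": [200,80,-124],"rotation": [0,0,73.5]},{"delta_pos": [229,80,-124],"rotation": [0,0,84]}]' --hand 1

```text
time: 46.38
eef_pos: [0.5673, 0.4077, 0.3397]
tool_rot: [0.0, 0.989, 0.149, -0.002]
force: [0.6, -0.4, -0.5]
opening: 0.008
```

Run:
```python
from h import *
s,p,r=st(); print(s['time'],p.round(4),wc(*p[:2]),s['opening'],s['joint_positions'].round(2)); goc(.08,.17,.2,11.2); snap('wrist','w21');snap('scene','s21')
```

```text
46.375 [0.5673 0.4077 0.3397] (np.float64(0.07894111549476279), np.float64(0.17319795758063827)) 0.008172627242578967 [-0.51  0.54 -0.35  1.15  0.17  1.48 -2.1 ]
t 46.38 delta [1.1, 3.3, 139.7] rot [-0.0, 0.2, 5.9] rows 2.2
```

View pics/s21.png

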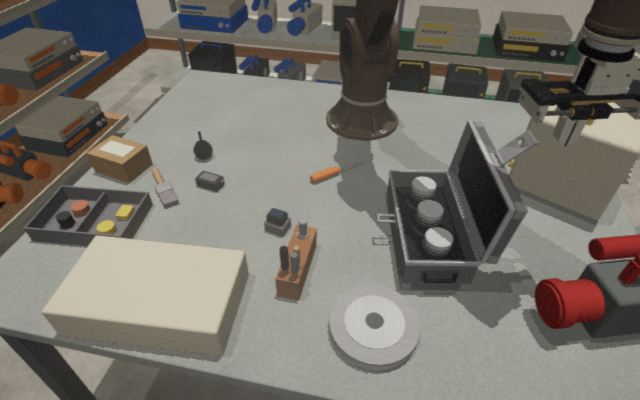

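View pics/w21.png

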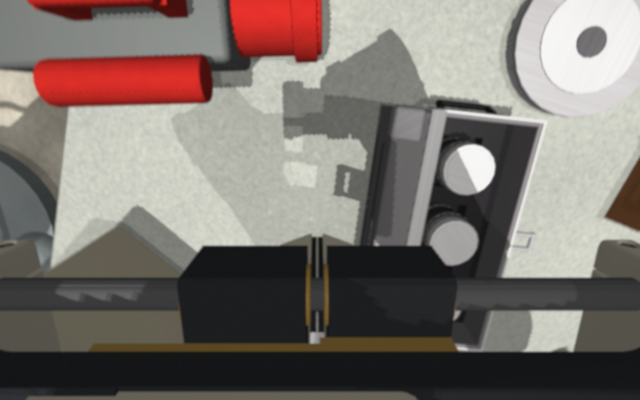

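Run:
```python
from h import *
for th in np.arange(1.7,-.01,-.17):
    s=115; y=75-s*np.cos(th)+35*np.sin(th); z=95+s*np.sin(th)+35*np.cos(th); print('%.2f TCPy %.0f z %.0f'%(th,y+19,z))
```

```text
1.70 TCPy 144 z 205
1.53 TCPy 124 z 211
1.36 TCPy 104 z 215
1.19 TCPy 84 z 215
1.02 TCPy 64 z 211
0.85 TCPy 44 z 204
0.68 TCPy 27 z 195
0.51 TCPy 11 z 182
0.34 TCPy -3 z 166
0.17 TCPy -13 z 149
0.00 TCPy -21 z 130
```

arm_command --commands '[{"delta_pos": [1,3,50],"rotation": [0,0,5.9]},{"delta_pos": [1,3,110],"rotation": [0,0,5.9]},{"delta_pos": [1,3,135],"rotation": [0,0,5.9]},{"delta_pos": [1,3,135],"rotation": [0,0,5.9]}]'

```text
time: 46.98
eef_pos: [0.5704, 0.3995, 0.2034]
tool_rot: [0.002, 0.995, 0.099, -0.002]
force: [-0.9, -0.6, 0.2]
opening: 0.005
```

arm_command --commands '[{"delta_pos": [0,12,0],"rotation": [0,0,0]},{"delta_pos": [0,20,0],"rotation": [0,0,0]},{"delta_pos": [0,28,0],"rotation": [0,0,0]},{"delta_pos": [0,34,0],"rotation": [0,0,0]}]'

```text
time: 47.48
eef_pos: [0.5787, 0.3708, 0.21]
tool_rot: [-0.003, 0.995, 0.099, 0.002]
force: [-1.6, 8.2, 9.1]
opening: 0.005
```

arm_command --commands '[{"delta_pos": [0,15,-4],"rotation": [0,0,0]},{"delta_pos": [0,33,-6],"rotation": [0,0,0]},{"delta_pos": [0,53,-6],"rotation": [0,0,0]},{"delta_pos": [0,73,-2],"rotation": [0,0,0]},{"delta_pos": [0,93,5],"rotation": [0,0,0]},{"delta_pos": [0,108,14],"rotation": [0,0,0]}]'

```text
time: 48.22
eef_pos: [0.6009, 0.2619, 0.1954]
tool_rot: [-0.001, 0.995, 0.098, 0.002]
force: [-1.2, 1.7, 11.1]
opening: 0.006
```

Run:
```python
from h import *
s,p,r=st(); print(s['time'],p.round(4),wc(*p[:2]),s['force'].round(1)); snap('scene','s22'); goc(.08,-.021,.128,11.2)
im=cv2.imread('pics/s22.png')[80:320,340:640]; cv2.imwrite('pics/s22c.png',cv2.resize(im,None,fx=2.5,fy=2.5))
```

```text
48.225 [0.6009 0.2619 0.1954] (np.float64(0.08348941196802707), np.float64(0.023691538027816227)) [-1.2  1.7 11.1]
t 48.27 delta [-3.5, 41.5, 65.8] rot [0.0, -0.2, -0.1] rows 1.2
```

View pics/s22c.png

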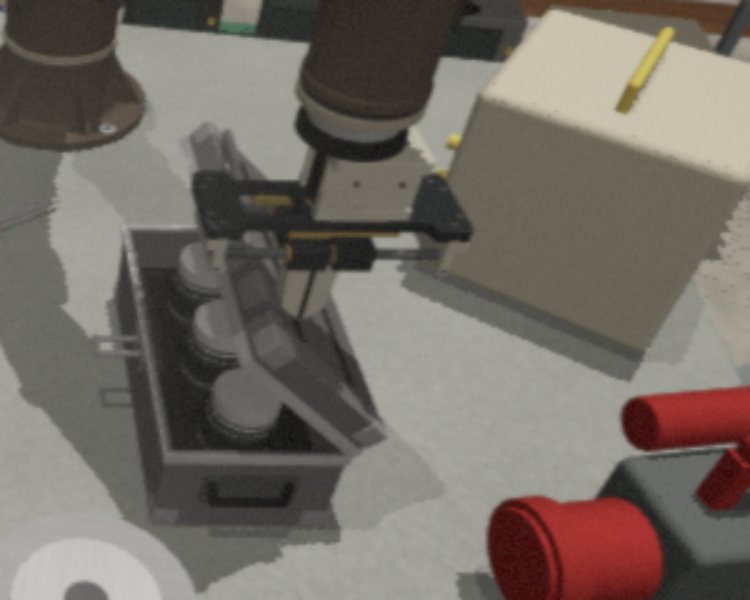

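arm_command --commands '[{"delta_pos": [-1,13,16],"rotation": [0,0,0]},{"delta_pos": [-2,27,32],"rotation": [0,0,0]},{"delta_pos": [-3,37,49],"rotation": [0,0,0]},{"delta_pos": [-3,44,62],"rotation": [0,0,0]},{"delta_pos": [-3,45,68],"rotation": [0,0,0]},{"delta_pos": [-3,45,69],"rotation": [0,0,0]}]'

```text
time: 49.02
eef_pos: [0.6072, 0.217, 0.1299]
tool_rot: [0.0, 0.995, 0.098, 0.003]
force: [-12.2, -8.9, 52.5]
opening: 0.004
```

Run:
```python
from h import *
s,p,r=st(); print(s['time'],p.round(4),wc(*p[:2]),s['force'].round(1)); snap('scene','s23')
im=cv2.imread('pics/s23.png')[80:320,340:640]; cv2.imwrite('pics/s23c.png',cv2.resize(im,None,fx=2.5,fy=2.5))
```

```text
49.025 [0.6072 0.217  0.1299] (np.float64(0.08090484581539471), np.float64(-0.021594976034938495)) [-12.2  -8.9  52.5]
```

View pics/s23c.png

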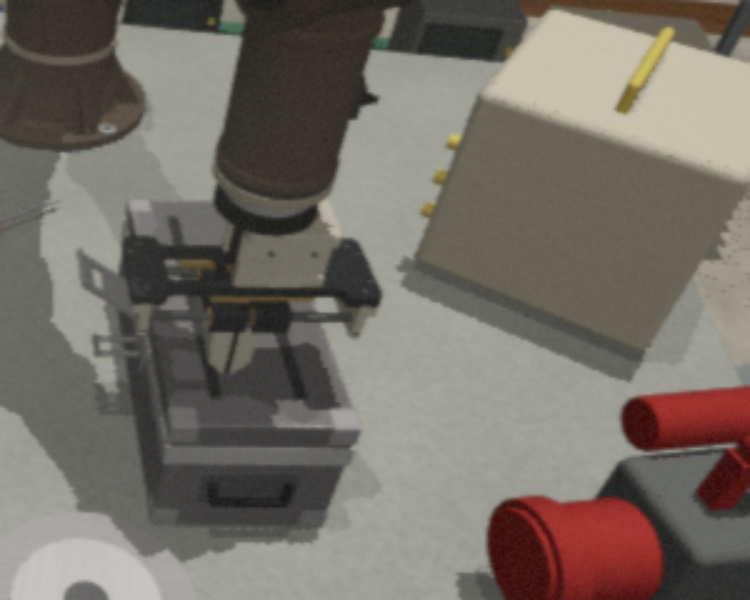

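arm_command --commands '[{"delta_pos": [0,0,-50],"rotation": [0,0,0]},{"delta_pos": [-30,30,-90],"rotation": [0,0,0]},{"delta_pos": [-70,75,-95],"rotation": [0,0,0]},{"delta_pos": [-81,86,-95],"rotation": [0,0,0]},{"delta_pos": [-81,86,-95],"rotation": [0,0,0]}]'

```text
time: 49.7
eef_pos: [0.5421, 0.1161, 0.2187]
tool_rot: [0.0, 0.995, 0.098, -0.0]
force: [0.7, 0.9, 0.6]
opening: -0.001
```

Run:
```python
from h import *
s,p,r=st(); print(s['time'],p.round(4),wc(*p[:2]),s['force'].round(1)); snap('scene','s24');snap('wrist','w24')
im=cv2.imread('pics/s24.png')[80:320,340:640]; cv2.imwrite('pics/s24c.png',cv2.resize(im,None,fx=2.5,fy=2.5))
goc(0,-.105,.13,11.2)
```

```text
49.7 [0.5421 0.1161 0.2187] (np.float64(-0.0025364635019267945), np.float64(-0.1078395625915547)) [0.7 0.9 0.6]
t 49.80 delta [1.4, -0.8, 88.5] rot [-0.1, 0.0, 0.2] rows 1.4
```

View pics/s24c.png

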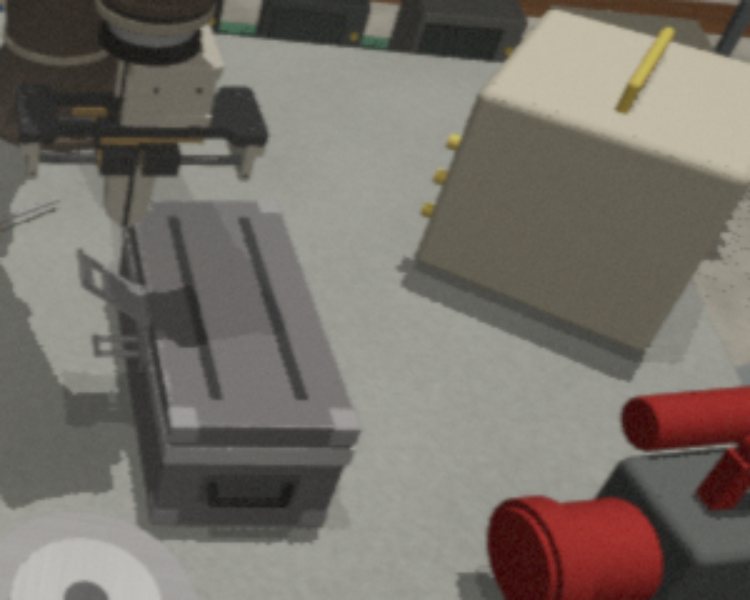

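View pics/w24.png

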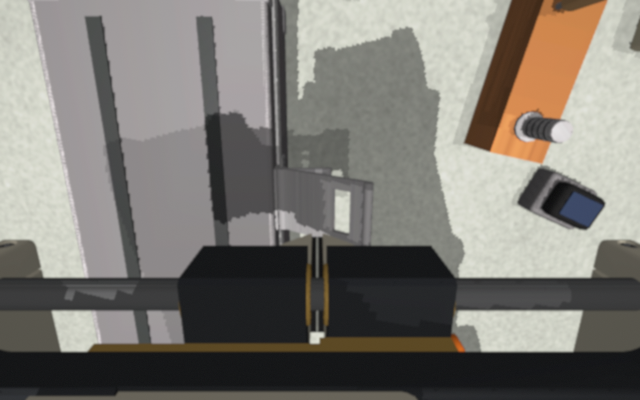

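arm_command --commands '[{"delta_pos": [2,-1,40],"rotation": [0,0,0]},{"delta_pos": [2,-1,60],"rotation": [0,0,0]},{"delta_pos": [2,-1,75],"rotation": [0,0,0]},{"delta_pos": [2,-1,88],"rotation": [0,0,0]},{"delta_pos": [2,-1,88],"rotation": [0,0,0]}]'

```text
time: 50.42
eef_pos: [0.5442, 0.1186, 0.1299]
tool_rot: [0.0, 0.995, 0.099, -0.001]
force: [-0.4, -1.4, 0.1]
opening: 0.007
```

Run:
```python
from h import *
s,p,r=st(); print(s['time'],p.round(4),wc(*p[:2]),s['force'].round(1)); snap('scene','s25')
im=cv2.imread('pics/s25.png')[80:320,340:640]; cv2.imwrite('pics/s25c.png',cv2.resize(im,None,fx=2.5,fy=2.5))
```

```text
50.425 [0.5442 0.1186 0.1299] (np.float64(-3.369926945442567e-05), np.float64(-0.1058696593733556)) [-0.4 -1.4  0.1]
```

View pics/s25c.png

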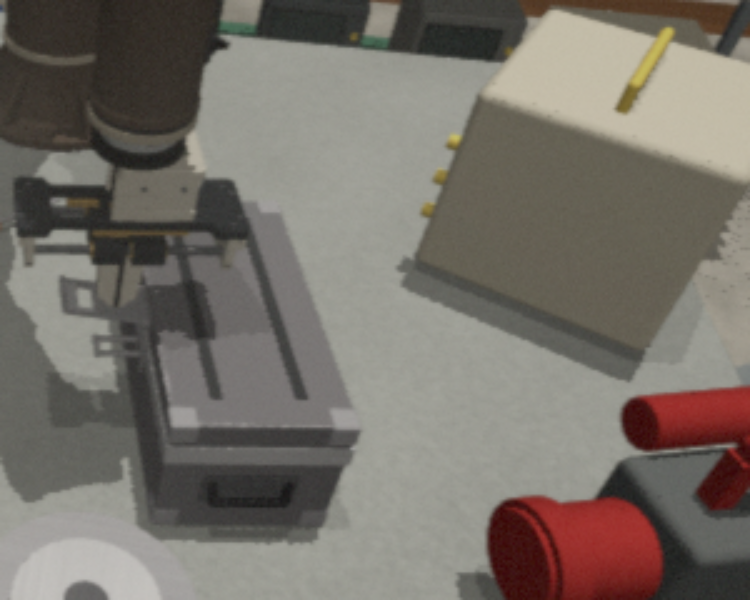

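arm_command --commands '[{"delta_pos": [0,12,-14],"rotation": [0,0,0]},{"delta_pos": [0,29,-14],"rotation": [0,0,0]},{"delta_pos": [0,29,0],"rotation": [0,0,0]},{"delta_pos": [0,29,12],"rotation": [0,0,0]},{"delta_pos": [0,29,24],"rotation": [0,0,0]},{"delta_pos": [0,29,35],"rotation": [0,0,0]},{"delta_pos": [0,29,36],"rotation": [0,0,0]}]'

```text
time: 51.35
eef_pos: [0.5493, 0.0901, 0.0934]
tool_rot: [0.0, 0.995, 0.099, -0.001]
force: [1.0, -0.0, 0.2]
opening: -0.002
```

Run:
```python
from h import *
s,p,r=st(); print(s['time'],p.round(4),wc(*p[:2]),s['force'].round(1)); snap('scene','s26')
im=cv2.imread('pics/s26.png')[80:320,340:640]; cv2.imwrite('pics/s26c.png',cv2.resize(im,None,fx=2.5,fy=2.5))
goc(0,-.102,.086,11.2)
```

```text
51.35 [0.5493 0.0901 0.0934] (np.float64(-0.0005458158779516158), np.float64(-0.1347636652217908)) [ 1.  -0.   0.2]
t 51.40 delta [0.5, -33.3, 7.8] rot [0.0, 0.1, 0.1] rows 0.5
```

View pics/s26c.png

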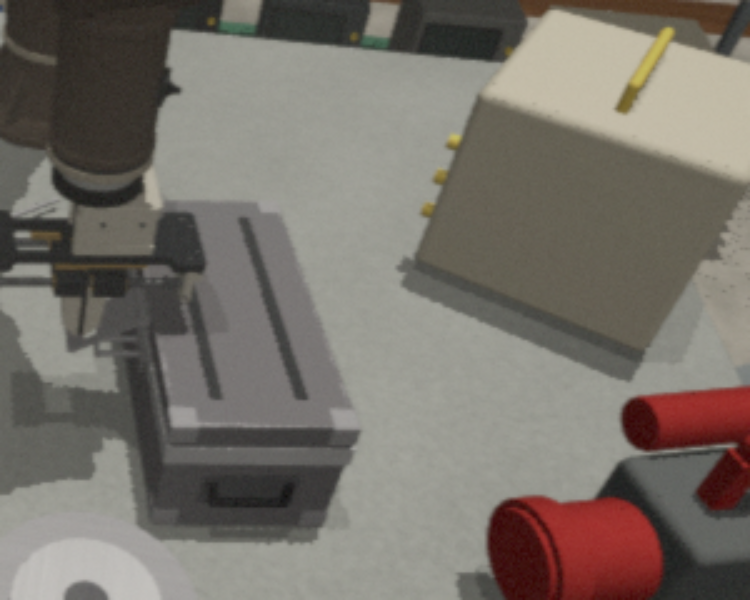

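arm_command --commands '[{"delta_pos": [0,-8,3],"rotation": [0,0,0]},{"delta_pos": [0,-16,7],"rotation": [0,0,0]},{"delta_pos": [0,-23,7],"rotation": [0,0,0]},{"delta_pos": [0,-29,7],"rotation": [0,0,0]},{"delta_pos": [0,-32,7],"rotation": [0,0,0]},{"delta_pos": [0,-33,7],"rotation": [0,0,0]}]'

```text
time: 52.15
eef_pos: [0.5436, 0.1221, 0.0877]
tool_rot: [0.0, 0.995, 0.098, -0.0]
force: [1.2, -4.0, -1.7]
opening: 0.0
```

Run:
```python
from h import *
s,p,r=st(); print(s['time'],p.round(4),wc(*p[:2]),s['force'].round(1)); snap('wrist','w27')
```

```text
52.15 [0.5436 0.1221 0.0877] (np.float64(6.0265796163590235e-05), np.float64(-0.10230700778541141)) [ 1.2 -4.  -1.7]
```

View pics/w27.png

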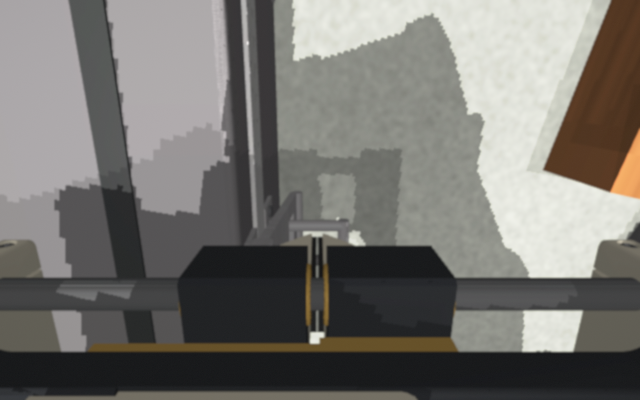

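arm_command --commands '[{"delta_pos": [0,-2,0],"rotation": [0,0,0]},{"delta_pos": [0,-4,0],"rotation": [0,0,0]},{"delta_pos": [0,-4,0],"rotation": [0,0,0]}]'

```text
time: 52.58
eef_pos: [0.5434, 0.1228, 0.0876]
tool_rot: [0.002, 0.995, 0.097, -0.0]
force: [1.6, -12.1, 0.4]
opening: 0.006
```

arm_command --commands '[{"delta_pos": [0,-2,0],"rotation": [0,0,0]},{"delta_pos": [0,-3,0],"rotation": [0,0,0]},{"delta_pos": [0,-3,0],"rotation": [0,0,0]}]'

```text
time: 52.95
eef_pos: [0.5433, 0.1229, 0.0876]
tool_rot: [0.003, 0.995, 0.096, -0.0]
force: [3.0, -19.0, 1.7]
opening: 0.003
```

Run:
```python
from h import *
s,p,r=st(); print(s['time'],p.round(4),wc(*p[:2]),s['force'].round(1)); snap('wrist','w28')
```

```text
52.95 [0.5433 0.1229 0.0876] (np.float64(-7.555059952477072e-05), np.float64(-0.1014510377152058)) [  3.  -19.    1.7]
```

View pics/w28.png

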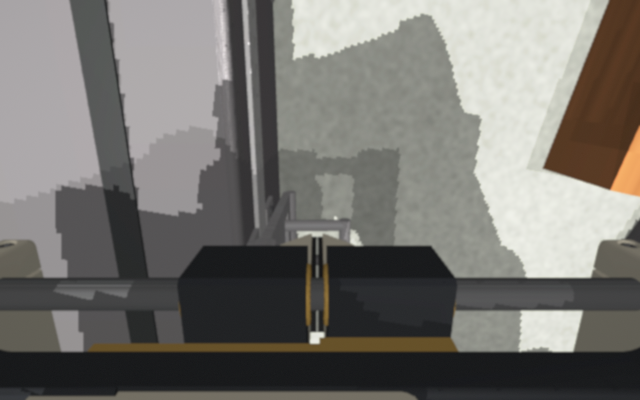

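arm_command --commands '[{"delta_pos": [0,25,-5],"rotation": [0,0,0]},{"delta_pos": [0,50,-50],"rotation": [0,0,0]},{"delta_pos": [0,60,-112],"rotation": [0,0,0]},{"delta_pos": [0,60,-120],"rotation": [0,0,0]}]'

```text
time: 53.5
eef_pos: [0.5569, 0.0706, 0.2125]
tool_rot: [-0.001, 0.995, 0.098, 0.004]
force: [-0.5, 0.8, -0.6]
opening: 0.005
```

Run:
```python
from h import *
s,p,r=st(); print(s['time'],p.round(4)); go(.562,-.056,.2,0); snap('scene','s29')
im=cv2.imread('pics/s29.png')[120:320,320:520]; cv2.imwrite('pics/s29c.png',cv2.resize(im,None,fx=3,fy=3,interpolation=cv2.INTER_CUBIC))
```

```text
53.5 [0.5569 0.0706 0.2125]
t 53.50 delta [-19.7, 125.2, 12.3] rot [-0.1, -0.5, 11.2] rows 2.0
```

View pics/s29c.png

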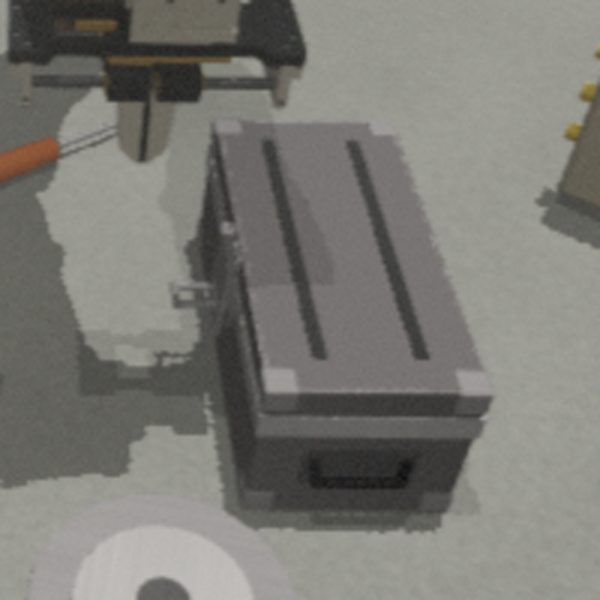

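arm_command --commands '[{"delta_pos": [-6,50,5],"rotation": [0,0,5]},{"delta_pos": [-15,105,12],"rotation": [0,0,11]},{"delta_pos": [-20,125,12],"rotation": [0,0,11]},{"delta_pos": [-20,125,12],"rotation": [0,0,11]},{"delta_pos": [-20,125,12],"rotation": [0,0,11]},{"delta_pos": [-20,125,12],"rotation": [0,0,11]}]' --hand 0.45

```text
time: 54.3
eef_pos: [0.559, -0.0543, 0.1955]
tool_rot: [-0.0, 1.0, 0.004, -0.0]
force: [-0.3, 0.0, 0.5]
opening: 0.545
```

Run:
```python
from h import *
ctrl.camera('wrist'); s,p,r=st(); print(s['time'],p.round(4),s['opening']); im=snap('wrist','w30')
for q in ctrl.outline_of('pin_grip','wrist')[:2]: 
    m=q['mask']; ys,xs=np.nonzero(m); print(q['conf'],m.sum(),xs.min(),xs.max(),ys.min(),ys.max())
cv2.imwrite('pics/w30c.png',cv2.resize(im[0:240,220:460,::-1],None,fx=2.5,fy=2.5,interpolation=cv2.INTER_CUBIC))
for z in(.06,.064,.106): print(z,proj('wrist',[.616,-.056,z]))
```

```text
54.35 [ 0.559  -0.0546  0.1957] 0.5477931657543648
0.81 815 302 333 88 120
0.06 [318.98048202 118.68155233]
0.064 [319.00754566 119.00877705]
0.106 [319.34342345 123.06985397]
```

View pics/w30c.png

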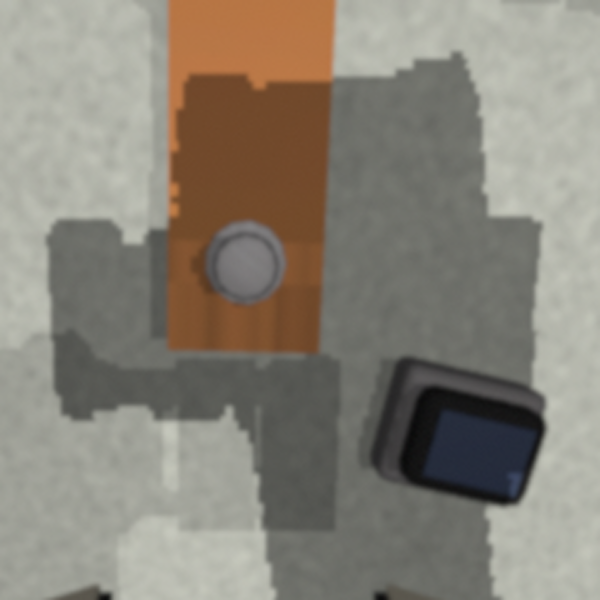

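Run:
```python
from h import *
a=ray('wrist',318,104.8,.064); b=ray('wrist',318.4,106.4,.106); print(a,b); m=(a+b)/2; go(m[0],m[1],.068,0)
```

```text
[ 0.62699312 -0.05511287  0.064     ] [ 0.62707419 -0.05526754  0.106     ]
t 54.45 delta [68.0, 0.4, 127.8] rot [-0.0, -0.0, 0.4] rows 2.3
```

arm_command --commands '[{"delta_pos": [35,0.4,0],"rotation": [0,0,0]},{"delta_pos": [68,0.4,0],"rotation": [0,0,0]},{"delta_pos": [68.5,0.4,20],"rotation": [0,0,0]},{"delta_pos": [68.5,0.4,70],"rotation": [0,0,0]},{"delta_pos": [68.5,0.4,110],"rotation": [0,0,0]},{"delta_pos": [68.5,0.4,126],"rotation": [0,0,0]},{"delta_pos": [68.5,0.4,126],"rotation": [0,0,0]},{"delta_pos": [68.5,0.4,126],"rotation": [0,0,0]}]'

```text
time: 55.45
eef_pos: [0.6288, -0.0562, 0.0715]
tool_rot: [0.0, 1.0, 0.003, 0.001]
force: [0.9, 0.9, 0.2]
opening: 0.548
```

arm_command --commands '[{"delta_pos": [0,0,0],"rotation": [0,0,0]},{"delta_pos": [0,0,0],"rotation": [0,0,0]},{"delta_pos": [0,0,0],"rotation": [0,0,0]},{"delta_pos": [0,0,0],"rotation": [0,0,0]}]' --hand 1 --squeeze 40

```text
time: 55.95
eef_pos: [0.6275, -0.0563, 0.0699]
tool_rot: [-0.0, 1.0, 0.003, 0.0]
force: [-0.6, 0.6, 2.2]
opening: 0.19
```

arm_command --commands '[{"delta_pos": [0,0,-20],"rotation": [0,0,0]},{"delta_pos": [0,0,-50],"rotation": [0,0,0]},{"delta_pos": [0,0,-90],"rotation": [0,0,0]},{"delta_pos": [0,0,-110],"rotation": [0,0,0]},{"delta_pos": [0,0,-110],"rotation": [0,0,0]}]'

```text
time: 56.58
eef_pos: [0.6284, -0.0564, 0.1812]
tool_rot: [0.0, 1.0, 0.003, 0.002]
force: [-0.5, 0.3, -2.3]
opening: 0.187
```

Run:
```python
from h import *
s,p,r=st(); print(s['time'],p.round(4),s['opening'],s['force'].round(1)); snap('wrist','w31'); print(cw(0,-.1)); goc(0,-.16,.18,101.2)
```

```text
56.575 [ 0.6284 -0.0564  0.1812] 0.18726028442075773 [-0.5  0.3 -2.3]
(np.float64(0.543091913972162), np.float64(0.12431806848505766))
t 56.62 delta [-72.1, -122.2, -0.4] rot [0.0, -0.0, -100.9] rows 9.4
```

View pics/w31.png

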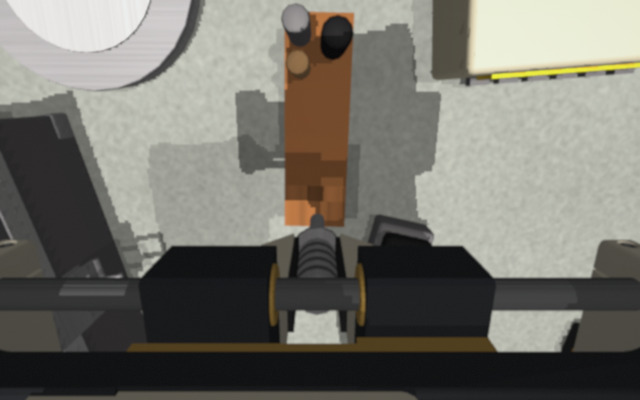

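arm_command --commands '[{"delta_pos": [-10,-15,0],"rotation": [0,0,-10.5]},{"delta_pos": [-20,-30,0],"rotation": [0,0,-21]},{"delta_pos": [-30,-45,0],"rotation": [0,0,-31.5]},{"delta_pos": [-40,-60,0],"rotation": [0,0,-42]},{"delta_pos": [-50,-80,0],"rotation": [0,0,-52.5]},{"delta_pos": [-60,-100,0],"rotation": [0,0,-63]},{"delta_pos": [-70,-115,0],"rotation": [0,0,-73.5]},{"delta_pos": [-72,-122,0],"rotation": [0,0,-84]}]'

```text
time: 57.62
eef_pos: [0.5531, 0.0663, 0.1781]
tool_rot: [-0.001, 0.739, 0.674, -0.001]
force: [-0.6, 0.9, -0.8]
opening: 0.185
```

arm_command --commands '[{"delta_pos": [0,0,0],"rotation": [0,0,-8]},{"delta_pos": [0,0,0],"rotation": [0,0,-16.9]},{"delta_pos": [0,0,0],"rotation": [0,0,-16.9]},{"delta_pos": [0,0,0],"rotation": [0,0,-16.9]}]'

```text
time: 58.12
eef_pos: [0.5544, 0.0651, 0.1789]
tool_rot: [-0.001, 0.636, 0.772, -0.0]
force: [1.2, -0.6, -1.6]
opening: 0.186
```

Run:
```python
from h import *
ctrl.camera('wrist'); s,p,r=st(); print(s['time'],p.round(4),wc(*p[:2]),s['opening'],s['force'].round(1)); im=snap('wrist','w32'); goc(0,-.1,.18,101.24)
for z in (.18,.12,.07): print(z,proj('wrist',[*p[:2],z]))
for x in(-.007,.007):
  for y in(-.113,-.083): print(x,y,proj('wrist',[*cw(x,y),.073]).round(1))
cv2.imwrite('pics/w32c.png',cv2.resize(im[100:260,220:420,::-1],None,fx=3.6,fy=3.6,interpolation=cv2.INTER_CUBIC))
```

```text
58.175 [0.5545 0.0652 0.1791] (np.float64(-0.0003098426294889413), np.float64(-0.16019240157340137)) 0.18938407814548838 [ 0.3 -0.  -0.4]
t 58.23 delta [60.2, -0.0, -0.7] rot [-0.0, -0.0, -0.2] rows 1.0
0.18 [314.54206612 256.33193328]
0.12 [315.22218762 215.77108772]
0.07 [315.57290511 194.85512201]
-0.007 -0.113 [306.2 134.4]
-0.007 -0.083 [305.7  92. ]
0.007 -0.113 [325.2 134.4]
0.007 -0.083 [325.3  92. ]
```

View pics/w32.png

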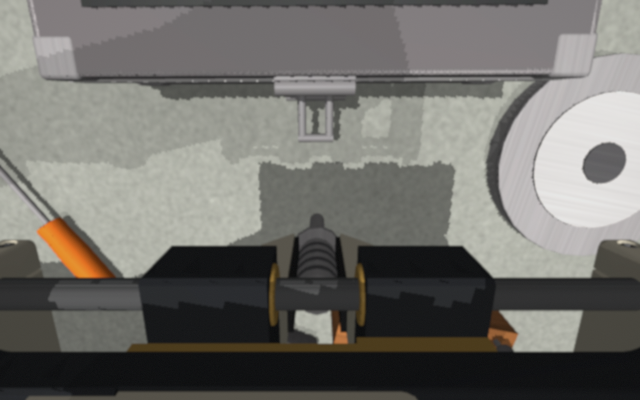

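View pics/w32c.png

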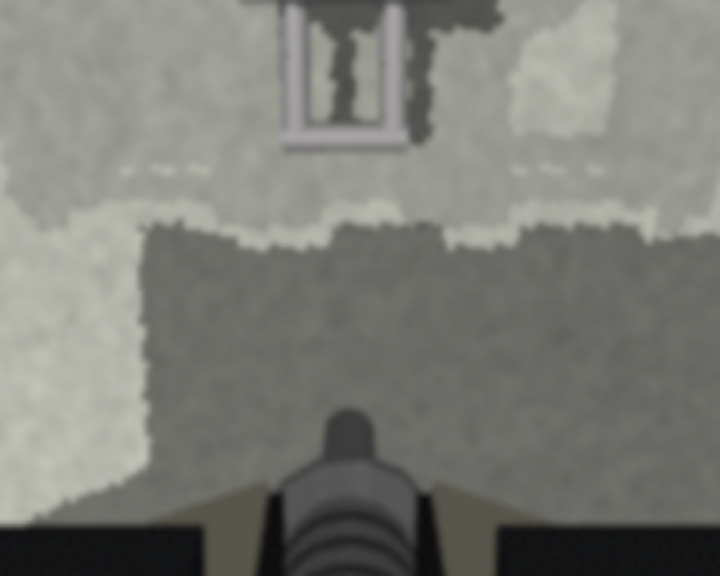

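arm_command --commands '[{"delta_pos": [40,-0.5,0],"rotation": [0,0,0]},{"delta_pos": [62,-0.5,10],"rotation": [0,0,0]},{"delta_pos": [62,-0.5,32],"rotation": [0,0,0]},{"delta_pos": [62,-0.5,32],"rotation": [0,0,0]},{"delta_pos": [62,-0.5,32],"rotation": [0,0,0]}]'

```text
time: 58.85
eef_pos: [0.5426, 0.1258, 0.1483]
tool_rot: [0.0, 0.635, 0.772, 0.0]
force: [-0.3, 0.7, -0.2]
opening: 0.188
```

Run:
```python
from h import *
ctrl.camera('wrist'); s,p,r=st(); print(s['time'],p.round(4),wc(*p[:2]),s['opening'],s['force'].round(1)); im=snap('wrist','w33')
for z in (.085,.073): print(z,proj('wrist',[*p[:2],z]))
for x in(-.007,.007):
  for y in(-.113,-.083): print(x,y,proj('wrist',[*cw(x,y),.073]).round(1))
cv2.imwrite('pics/w33c.png',cv2.resize(im[120:260,240:400,::-1],None,fx=4.2,fy=4.2,interpolation=cv2.INTER_CUBIC))
snap('scene','s33'); im=cv2.imread('pics/s33.png')[180:270,340:460]; cv2.imwrite('pics/s33c.png',cv2.resize(im,None,fx=6,fy=6,interpolation=cv2.INTER_CUBIC))
```

```text
58.9 [0.5428 0.1259 0.1485] (np.float64(5.839742790604216e-05), np.float64(-0.09841063567544832)) 0.19064598953848325 [ 0.1  0.4 -0.5]
0.085 [315.18422115 213.61497386]
0.073 [315.24995366 208.02933844]
-0.007 -0.113 [305.3 227.8]
-0.007 -0.083 [304.8 186.4]
0.007 -0.113 [325.2 227.8]
0.007 -0.083 [325.4 186.4]
```

View pics/w33c.png

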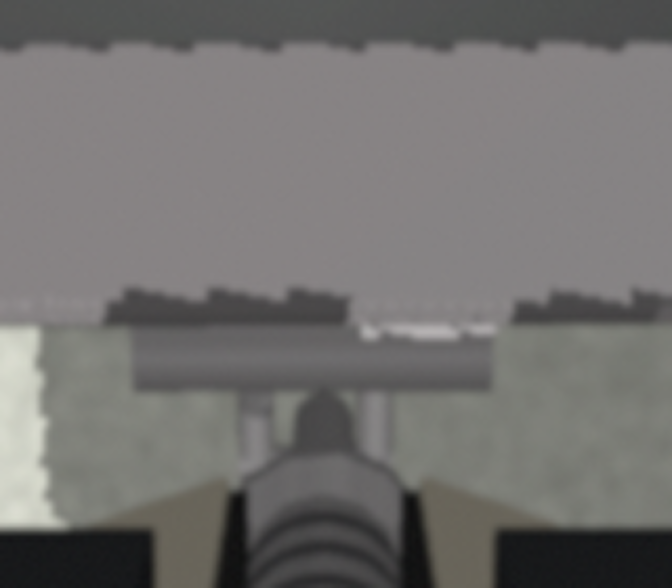

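View pics/s33c.png

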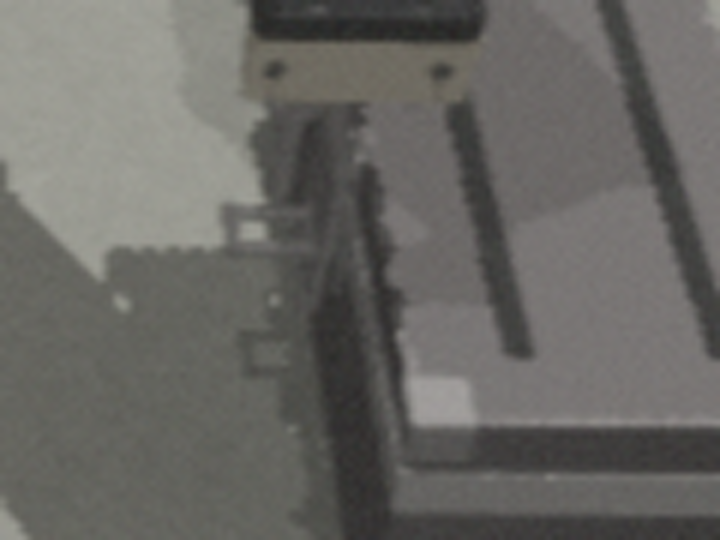

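arm_command --commands '[{"delta_pos": [1,-1.1,0],"rotation": [0,0,0]},{"delta_pos": [1,-1.1,5],"rotation": [0,0,0]},{"delta_pos": [1,-1.1,11],"rotation": [0,0,0]},{"delta_pos": [1,-1.1,16],"rotation": [0,0,0]},{"delta_pos": [1,-1.1,21],"rotation": [0,0,0]},{"delta_pos": [1,-1.1,25],"rotation": [0,0,0]}]'

```text
time: 59.75
eef_pos: [0.541, 0.1267, 0.1223]
tool_rot: [-0.0, 0.635, 0.773, -0.0]
force: [-1.1, -0.9, -0.5]
opening: 0.186
```

Run:
```python
from h import *
s,p,r=st(); print(s['time'],p.round(4),wc(*p[:2]),s['opening'],s['force'].round(1),s['ft_torque'].round(2)); im=snap('wrist','w34')
cv2.imwrite('pics/w34c.png',cv2.resize(im[120:260,240:400,::-1],None,fx=4.2,fy=4.2,interpolation=cv2.INTER_CUBIC))
```

```text
59.75 [0.541  0.1267 0.1223] (np.float64(-0.001610489512692232), np.float64(-0.0972160930211312)) 0.18643436538257713 [-1.1 -0.9 -0.5] [-0.05 -0.09  0.06]
```

View pics/w34c.png

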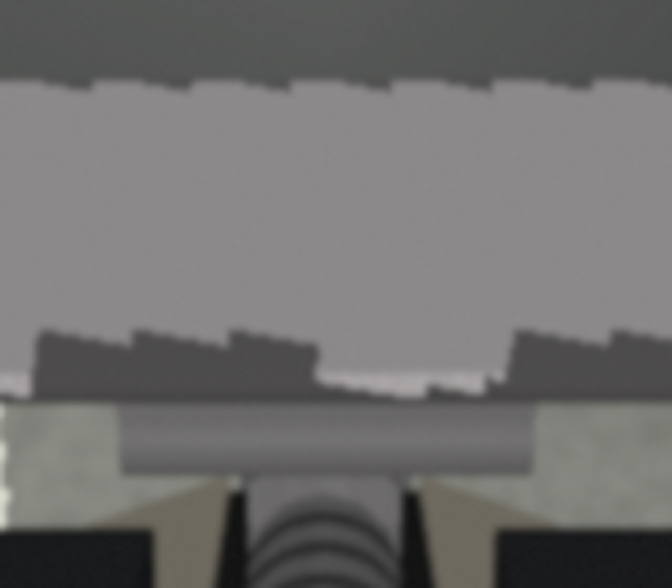

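arm_command --commands '[{"delta_pos": [-2,0.2,6],"rotation": [0,0,0]},{"delta_pos": [-2,0.2,12],"rotation": [0,0,0]},{"delta_pos": [-2,0.2,18],"rotation": [0,0,0]},{"delta_pos": [-2,0.2,24],"rotation": [0,0,0]},{"delta_pos": [-2,0.2,30],"rotation": [0,0,0]},{"delta_pos": [-2,0.2,34],"rotation": [0,0,0]},{"delta_pos": [-2,0.2,34],"rotation": [0,0,0]}]'

```text
time: 60.68
eef_pos: [0.5414, 0.1248, 0.0884]
tool_rot: [-0.0, 0.635, 0.773, -0.0]
force: [0.0, 1.2, -0.9]
opening: 0.188
```

arm_command --commands '[{"delta_pos": [0,0,2],"rotation": [0,0,0]},{"delta_pos": [0,0,4],"rotation": [0,0,0]},{"delta_pos": [0,0,6],"rotation": [0,0,0]},{"delta_pos": [0,0,6],"rotation": [0,0,0]}]'

```text
time: 61.18
eef_pos: [0.5417, 0.1249, 0.0828]
tool_rot: [0.0, 0.635, 0.773, 0.0]
force: [-0.2, 0.3, 0.7]
opening: 0.186
```

arm_command --commands '[{"delta_pos": [0,0,1],"rotation": [0,0,0]},{"delta_pos": [0,0,2],"rotation": [0,0,0]},{"delta_pos": [0,0,2],"rotation": [0,0,0]}]'

```text
time: 61.55
eef_pos: [0.5418, 0.1249, 0.0825]
tool_rot: [0.001, 0.635, 0.773, 0.0]
force: [-6.8, -2.8, 21.7]
opening: 0.187
```

Seated firmly at the expected height. Release and back straight up.

arm_command --commands '[{"delta_pos": [0,0,-1],"rotation": [0,0,0]},{"delta_pos": [0,0,-1],"rotation": [0,0,0]},{"delta_pos": [0,0,-1],"rotation": [0,0,0]},{"delta_pos": [0,0,-1],"rotation": [0,0,0]}]' --hand 0.55

```text
time: 62.05
eef_pos: [0.5416, 0.1248, 0.0815]
tool_rot: [-0.0, 0.635, 0.773, -0.0]
force: [-0.9, -0.4, -0.1]
opening: 0.446
```

arm_command --commands '[{"delta_pos": [0,0,-30],"rotation": [0,0,0]},{"delta_pos": [0,0,-80],"rotation": [0,0,0]},{"delta_pos": [-50,0,-110],"rotation": [0,0,0]},{"delta_pos": [-90,0,-110],"rotation": [0,0,0]},{"delta_pos": [-90,0,-110],"rotation": [0,0,0]},{"delta_pos": [-90,0,-110],"rotation": [0,0,0]}]'

```text
time: 62.8
eef_pos: [0.5588, 0.0371, 0.1915]
tool_rot: [-0.0, 0.635, 0.773, 0.0]
force: [-0.4, -0.1, 0.2]
opening: 0.451
```

Run:
```python
from h import *
ctrl.camera('wrist'); s,p,r=st(); print(s['time'],p.round(4),s['opening'],s['force'].round(1)); im=snap('wrist','w35')
snap('scene','s35'); im=cv2.imread('pics/s35.png')[120:320,320:520]; cv2.imwrite('pics/s35c.png',cv2.resize(im,None,fx=3,fy=3,interpolation=cv2.INTER_CUBIC))
for z in (.06,.073,.077,.119): print(z,proj('wrist',[*cw(0,-.1),z]).round(1))
snap('top','t35')
```

```text
62.85 [0.5587 0.0378 0.1915] 0.4488375412173044 [ 0.3  0.9 -0.3]
0.06 [317.7  78.2]
0.073 [317.8  77.4]
0.077 [317.8  77.2]
0.119 [317.9  73.8]
```

View pics/w35.png

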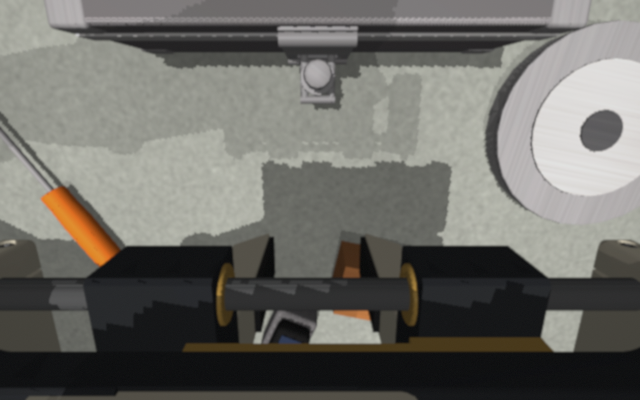

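View pics/s35c.png

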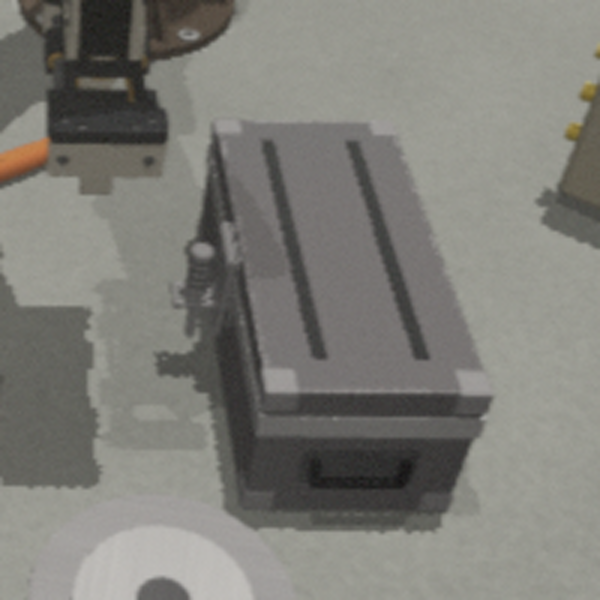

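View pics/t35.png

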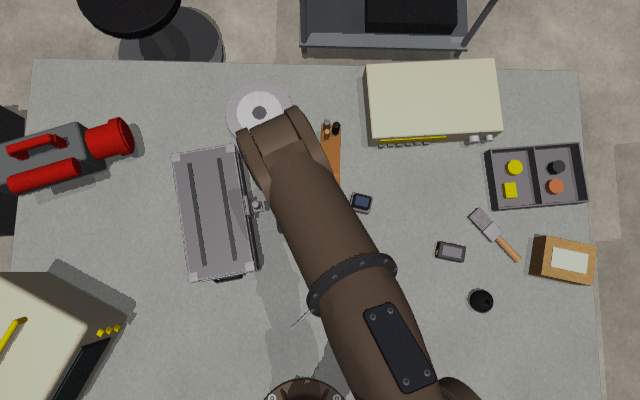

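Run:
```python
from h import *
print(ctrl.close_job()); print(ctrl.sense()['time'])
```

```text
the job is handed in; nothing more can be done
None
the job is handed in; nothing more can be done
```

The job is done and handed in after about 63 s. All three lenses have a cap pressed home, and each stands upright in its own pocket. The lid is shut, the hasp is down over the staple, and the locking pin is through the loop with its collar resting on it. All three caps were used, so there was no spare. The battery and eyepiece were not touched and show no movement in the last top picture.

**What the last checks showed:**
- **Caps:** pressing each cap top met a firm stop at 81.2–81.4 mm above the bench, against the 81 mm expected when fully home.
- **Lenses:** the pictures show all three level in their pockets. The middle one met the pocket floor about 1.5 mm higher than I worked out, but looked level and seated once released.
- **Lid:** it stopped hard at 130 mm, pressed with up to 52 N on the fingertips (not the gripper body).
- **Hasp:** I pushed the strap in until it stopped hard, with its front about 82.5 mm from the case's centre line, where a shut hasp should be. I could not see straight on that it lies perfectly flat.
- **Pin:** it stopped firmly at its expected seated height and stands upright. Its top shows at pixel (317, 73) in the wrist picture, within a pixel or so of the predicted spot.

No check failed. The camera fits disagreed by 1–2 mm in places, so I measured the caps and the pin against their targets in the same picture. I did not look inside the case after shutting the lid.

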